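Rack the plug gauges, shut the keeper bar and lock it

TASK

Put the inspection gauges away: swing the rack's yellow keeper bar fully open, then stand every plug gauge that lies on the bench in a free pocket of the green rack, one to a pocket, GO end down and red NO-GO end up, fully home on the pocket floor, leaving any gauge that is already in the rack where it is. Then swing the keeper bar back over the gauges until it snaps past the brass plunger and sits against its stop, and press the red lock lever down until it clicks and stays down. Do not disturb the other things on the bench.

Things in the scene. Friction and masses are not known exactly. Their poses are not given: they have to be found in the camera images.
- rack: gauge rack, fixed: steel base 110 x 440 x 10 mm high, on it a green block 60 x 300 mm, top 70 mm above the bench, with a row of six square pockets along y, 50 mm apart. Origin on the bench under the middle of the row; y along the row, -x the robot's side. The bar's hinge post (18 mm diameter, 131 mm high) stands at y = -177 mm
- catch (a point): the catch, where the shut bar's tip rests: top of the catch post (44 x 22 mm, 128 mm high, at y = +179 mm of the rack). On its robot side a lug 144 mm high stops the bar; on its far side a sprung brass ball plunger stands 3 mm higher than the bar's underside
- pocket0 (a point): centre of the mouth of pocket 0, the one next to the hinge post (y = -125 mm along the rack); pockets 1 to 4 follow every 50 mm towards pocket 5. Each is 26 x 26 mm square and 60 mm deep, mouth 70 mm and floor 10 mm above the bench; a seated gauge stands 56 mm out of it, top at 126 mm
- pocket5 (a point): centre of the mouth of pocket 5, the one next to the catch (y = +125 mm along the rack)
- keeper (a joint): angle of the yellow keeper bar about its upright hinge post: 0 = shut, along the rack's +y over the pockets; grows as it swings level away from the robot, 1.40 at its open stop. It stays where left. Below 0.09 rad it rides over the plunger (some 5 to 10 N at the knob); below 0.02 the plunger snaps it home on the stop and holds it
- keeper_tip (a point): tip of the yellow bar, on its top face, 368 mm from the hinge axis. The bar is 16 mm wide and 10 mm thick, underside 131 mm and top 141 mm above the bench
- lock_lever (a joint): angle of the red lock lever: 0 = sprung up, grows as its free end is pressed down, 0.70 = level, at its stop. It pivots level (along the rack's x) at y = +217 mm, 152 mm above the bench, and points back over the bar's tip. A ball in the bracket's cheek first resists (some 5 N at the pad), near level it snaps over the lever and holds it. Down, its hook bars the bar's way
- lever_pad (a point): middle of the top of the round red pad (20 mm diameter) on the lock lever's free end, 75 mm from its pivot; 206 mm above the bench with the lever up, 159 mm with it down
- keeper_knob (a point): centre of the top of the upright black knob on the bar, 17 mm diameter, 34 mm high (141 to 175 mm above the bench), 205 mm from the hinge axis
- keeper_hinge (a point): point on the keeper's hinge axis, at the bar's top face, 141 mm above the bench
- gauge_a: plug gauge, 116 mm long, 100 g: aluminium hex handle (16 mm across flats, 18.5 over corners) from 30 to 94 mm; steel GO end, 13 mm diameter, 0 to 30 mm, dark tapered nut next to the handle; red-marked NO-GO end, 13 mm diameter, 94 to 116 mm. Origin: centre of the GO face; z towards the red end. If present, lies on the bench (axis 8 mm up), red end roughly towards the robot, to be put away
- gauge_b: plug gauge, 116 mm long, 100 g: aluminium hex handle (16 mm across flats, 18.5 over corners) from 30 to 94 mm; steel GO end, 13 mm diameter, 0 to 30 mm, dark tapered nut next to the handle; red-marked NO-GO end, 13 mm diameter, 94 to 116 mm. Origin: centre of the GO face; z towards the red end. If present, lies on the bench (axis 8 mm up), red end roughly towards the robot, to be put away
- gauge_c: plug gauge, 116 mm long, 100 g: aluminium hex handle (16 mm across flats, 18.5 over corners) from 30 to 94 mm; steel GO end, 13 mm diameter, 0 to 30 mm, dark tapered nut next to the handle; red-marked NO-GO end, 13 mm diameter, 94 to 116 mm. Origin: centre of the GO face; z towards the red end. If present, lies on the bench (axis 8 mm up), red end roughly towards the robot, to be put away
- gauge_d: plug gauge, 116 mm long, 100 g: aluminium hex handle (16 mm across flats, 18.5 over corners) from 30 to 94 mm; steel GO end, 13 mm diameter, 0 to 30 mm, dark tapered nut next to the handle; red-marked NO-GO end, 13 mm diameter, 94 to 116 mm. Origin: centre of the GO face; z towards the red end. If present, lies on the bench (axis 8 mm up), red end roughly towards the robot, to be put away
- gauge_e: plug gauge, 116 mm long, 100 g: aluminium hex handle (16 mm across flats, 18.5 over corners) from 30 to 94 mm; steel GO end, 13 mm diameter, 0 to 30 mm, dark tapered nut next to the handle; red-marked NO-GO end, 13 mm diameter, 94 to 116 mm. Origin: centre of the GO face; z towards the red end. If present, lies on the bench (axis 8 mm up), red end roughly towards the robot, to be put away
- stored_0: plug gauge, 116 mm long, 100 g: aluminium hex handle (16 mm across flats, 18.5 over corners) from 30 to 94 mm; steel GO end, 13 mm diameter, 0 to 30 mm, dark tapered nut next to the handle; red-marked NO-GO end, 13 mm diameter, 94 to 116 mm. Origin: centre of the GO face; z towards the red end. If present, it already stands in pocket 0
- stored_3: plug gauge, 116 mm long, 100 g: aluminium hex handle (16 mm across flats, 18.5 over corners) from 30 to 94 mm; steel GO end, 13 mm diameter, 0 to 30 mm, dark tapered nut next to the handle; red-marked NO-GO end, 13 mm diameter, 94 to 116 mm. Origin: centre of the GO face; z towards the red end. If present, it already stands in pocket 3
- stored_5: plug gauge, 116 mm long, 100 g: aluminium hex handle (16 mm across flats, 18.5 over corners) from 30 to 94 mm; steel GO end, 13 mm diameter, 0 to 30 mm, dark tapered nut next to the handle; red-marked NO-GO end, 13 mm diameter, 94 to 116 mm. Origin: centre of the GO face; z towards the red end. If present, it already stands in pocket 5
- ring_gauge: steel ring gauge lying flat, 54 mm across, 28 mm bore, 16 mm high; bystander. Origin at the centre of its underside
- vee_block: dark steel vee block 50 x 45 x 34 mm high; bystander. Origin at the centre of its underside
- micrometer: micrometer with blue C-frame lying flat, about 150 mm long, 16 mm high; bystander. Origin at the centre of its underside
- bush_0: flanged brass bush standing on its 38 mm flange, 26 mm high; bystander. Origin at the centre of its underside
- bush_1: second flanged brass bush, the same; bystander. Origin at the centre of its underside
- rule: steel rule lying flat, 150 x 26 x 4 mm; bystander. Origin at the centre of its underside
Not all that is in view belongs to the job. What is shaped like the gauge_a but blue is not meant. What is shaped like the gauge_e but turquoise is not meant.

How it is judged:
On the way, in this order (a step that is already met when the one before it is completed fails the run):
1. the keeper bar is swung fully open (value of joint keeper above 1.2 rad), for 0.2 s.
2. every gauge stands in a pocket, red end up (z of gauge_a in the frame of rack between 0.004 and 0.016 m and angle between each of gauge_a, gauge_b, gauge_c, gauge_d, gauge_e, stored_0, stored_3, stored_5's own z axis and vertical below 0.22 rad and x of gauge_a in the frame of rack between -0.012 and 0.012 m and y of gauge_a in the frame of rack between -0.15 and 0.15 m and z of gauge_b in the frame of rack between 0.004 and 0.016 m and x of gauge_b in the frame of rack between -0.012 and 0.012 m and y of gauge_b in the frame of rack between -0.15 and 0.15 m and z of gauge_c in the frame of rack between 0.004 and 0.016 m and x of gauge_c in the frame of rack between -0.012 and 0.012 m and y of gauge_c in the frame of rack between -0.15 and 0.15 m and z of gauge_d in the frame of rack between 0.004 and 0.016 m and x of gauge_d in the frame of rack between -0.012 and 0.012 m and y of gauge_d in the frame of rack between -0.15 and 0.15 m and z of gauge_e in the frame of rack between 0.004 and 0.016 m and x of gauge_e in the frame of rack between -0.012 and 0.012 m and y of gauge_e in the frame of rack between -0.15 and 0.15 m and z of stored_0 in the frame of rack between 0.004 and 0.016 m and x of stored_0 in the frame of rack between -0.012 and 0.012 m and y of stored_0 in the frame of rack between -0.15 and 0.15 m and z of stored_3 in the frame of rack between 0.004 and 0.016 m and x of stored_3 in the frame of rack between -0.012 and 0.012 m and y of stored_3 in the frame of rack between -0.15 and 0.15 m and z of stored_5 in the frame of rack between 0.004 and 0.016 m and x of stored_5 in the frame of rack between -0.012 and 0.012 m and y of stored_5 in the frame of rack between -0.15 and 0.15 m), for 0.3 s.
3. the keeper bar is shut in its detent (value of joint keeper below 0.018 rad), for 0.3 s.
4. the lock lever is pressed down and held by its ball (value of joint keeper below 0.018 rad and value of joint lock_lever above 0.62 rad), for 0.3 s.
At the end, for the whole second after the job is handed in: every gauge present stands in a pocket of the rack on its GO end (foot within 6 mm of the pocket floor, red end up, within 0.22 rad of upright), at rest; the keeper bar is within 0.018 rad of shut, held by the plunger; the lock lever is down beyond 0.62 rad, held by its ball (all of step 2 and all of step 4 and linear speed of each of gauge_a, gauge_b, gauge_c, gauge_d, gauge_e below 0.02 m/s); the robot touches nothing.
It fails at once if another thing on the bench is pushed more than 30 mm (distance of any of ring_gauge, vee_block, micrometer, bush_0, bush_1, rule from where it was at the start of the episode above 0.03 m).
It fails at once if a gauge that is already in the rack is taken out (height (world z) of any of stored_0, stored_3, stored_5 above 0.045 m).
Of gauge_a, gauge_b, gauge_c, gauge_d, gauge_e only 3 to 5 are there at a start; the rules pass over those that are not, and their reading is None.
Of stored_0, stored_3, stored_5 only 1 to 1 are there at a start; the rules pass over those that are not, and their reading is None.
At some moment in a run one of gauge_a, gauge_b, gauge_c, gauge_d, gauge_e may be knocked a few centimetres aside while the robot is not near it.
It also fails if it takes over 210 s, if anything falls off the work surface, if the arm or the gripper's body presses on something with over 40 N, if the wrist force passes 120 N, or if a joint passes its speed limit or range.

ROBOT

A 6-joint arm with a two-finger parallel gripper is mounted at the origin on the work surface. World frame = base frame: x ahead of the robot, y to its left, z up, the work surface at z = 0. Lengths are in m, angles in rad, forces in N, time in s.
With the tool pointing down it reaches from about 0.275 to 0.75 m from the base axis. Payload 10.2 kg.
Tool frame: the origin (TCP) lies at the very end of the fingers, on their centre line; the grasp point (between the pads) lies 19 mm behind it; z points along the fingers, y is the line along which they close (so a half turn about z gives the same grasp; the last joint's range is limited). The gripper opens to 88 mm and grips with 3 to 60 N. Pads are 18 mm wide; open, the fingers measure 123 mm over their backs; the gripper's body (75 mm by 187 mm) begins 45 mm behind the grasp point.
Start: joints at [-1.46, 0.313, 1.498, -0, 1.331, -0.223], TCP at [0.172, -0.496, 0.239] pointing down, gripper open.
Joint ranges: [-2.94, 2.94], [-0.97, 2.17], [0.19, 2.56], [-1.23, 4.37], [0.02, 3.11], [-2.88, 2.88]. Speed limits (rad/s): [2.39, 2.39, 3.01, 3.14, 3.14, 3.14].

INTERFACE

Orientations are given as [roll, pitch, yaw] about the fixed x, y, z axes, in that order (R = Rz(yaw) Ry(pitch) Rx(roll)).
In Python, from workcell import env gives the robot as it stands.
- The arm moves only by the tool send_rows, never from a script. Its argument "moves" is a list of rows, each a list of 6 numbers: the shift along the world's x, y, z in units of 0.12 m (1.0 is 0.12 m), then the turn, a rotation vector about the world's x, y, z in units of 1.5 rad (1.0 is 1.5 rad). A call has 1 to 12 rows; each row is the pose to reach, as a shift and turn from the pose commanded when the call began; what a row does not reach only later rows make up. A row lasts 1/8 s, in which the tool goes at most 62.5 mm and 10.7 degrees, less where a joint would pass 70% of its speed; a pose out of reach is approached as far as the arm can. A call with a number of a shift or a turn outside -1 to 1 is refused whole. A call with a gripper value outside its range is refused whole. "claw" is the closure, from 0 (fully open) to 1 (shut), set as the call begins (left out, the last holds). The fingers move at their own pace and stop on an object; "newtons" is the grip in N (left out, the last holds). Time passes only in rows, so rows that repeat a pose let the fingers close. It gives the time, the measured TCP pose, the force, the opening and the grip force at its end, in the units of the state.
- env.state(): the state, without advancing time (a new reading comes with each control period).
- env.grab_frame(name): name is "scene" or "top" or "wrist"; returns a dict with "img" (384x512x3 uint8, red, green, blue), "fx", "fy", "cx", "cy" (pixels), "R" (3x3) and "t" (3): a world point X has camera coordinates R X + t; the wrist camera has in their place "T_tool_cam" (4x4, takes a point from camera to tool coordinates, whose origin is the TCP and whose axes are the flange's). Camera axes: x right, y down, z forward; pixel columns grow to the right and rows downward; lengths in m; the calibration is good to about 2 mm. A picture is of the moment at which its call begins: read the wrist's pose just before it. There is no depth.
- env.sign_off(): hands the job in; it is judged then, once.
Trained networks look in the newest picture that a camera, given by its name, has taken for a name from the list of things; names that differ only in an ending like _2 or _b are one class to them, and where a whole thing is asked for, a point or a joint stands for the part that bears it (a point fixed in the world has none). Each returns a list of dicts, best first, with "score" (0 to 1); they miss things now and then, are a little off and sometimes report something else, mostly with a low value. They report only what shows in the picture. A call takes as long as a camera call. They do not tell look-alikes from the thing itself.
- env.masks_of(camera, target): "mask" (384x512 bool, what is visible of it) and "extent" ([left, top, right, bottom] in pixels, round what is visible of it).
The state is a dict: "time_s": time; "q": joint angles; "qd": joint speeds; "effort": joint torques, N m; "ee_pos": TCP position; "tool_rot": TCP orientation; "contact_force": force on the tool from outside, world axes, zero at the start; "moment": the same for the moment, N m; "opening": finger opening in m; "grasp_force": force on a finger pad.
Only numpy, scipy, OpenCV 4.12 (cv2) and the standard library are available. Lean on these libraries where they do the work, as an engineer would, in place of code of your own. Each camera call takes 0.05 s, during which the arm holds its last target. There are 200 camera calls.

## Working session

There is one attempt and no reset: what is moved stays moved. The work goes in short steps, Python scripts to look and compute and a tool call to move; the robot and the scene stay as the last step left them, time stands still between calls to the robot, and variables do not carry over. Pictures are saved under pics/ and viewed, at most 14 in all, crops included, and the job is handed in when it is done.

Besides the shell and the picture viewer there is one more tool, called after "Request:" by a JSON object that holds its "name" and its "arguments". send_rows: Moves the arm, as the interface text tells. Shifts and turns lie within -1 to 1; 1 stands for 0.12 m of shift or 1.5 rad of turn. Its arguments: {"type":"object","properties":{"moves":{"type":"array"},"claw":{"type":"number"},"newtons":{"type":"number"}},"required":["moves"]}

```bash
mkdir -p pics; ls
cat > h.py <<'E'
import numpy as np, cv2, json
from workcell import env
def ray(f,u,v):
    R=np.array(f["R"]);t=np.array(f["t"]).ravel()
    d=R.T@np.array([(u-f["cx"])/f["fx"],(v-f["cy"])/f["fy"],1.]);return -R.T@t,d
def atz(f,u,v,z):
    c,d=ray(f,u,v);return c+d*(z-c[2])/d[2]
def proj(f,X):
    p=np.array(f["R"])@np.asarray(X,float)+np.array(f["t"]).ravel();return np.array([f["fx"]*p[0]/p[2]+f["cx"],f["fy"]*p[1]/p[2]+f["cy"]])
def save(f,n,k=1.5):
    im=cv2.cvtColor(f["img"],cv2.COLOR_RGB2BGR);cv2.imwrite("pics/"+n,cv2.resize(im,None,fx=k,fy=k,interpolation=cv2.INTER_CUBIC))
E
python3 - <<'E'
from h import *
s=env.state();print(s)
for c in ["top","scene"]:
    f=env.grab_frame(c);save(f,c+"0.png")
    C,d=ray(f,256,192);print(c,C,d,f["fx"])
    for n in ["rack","gauge_a","stored_0","keeper","lock_lever","keeper_knob","ring_gauge","vee_block","micrometer","bush_0","rule"]:
        for m in env.masks_of(c,n)[:8]:
            ys,xs=np.nonzero(m["mask"]);print(c,n,round(m["score"],2),np.round(m["extent"]),len(xs),xs.mean().round(1),ys.mean().round(1),atz(f,xs.mean(),ys.mean(),.01).round(3)[:2])
E
```

```text
pics
{'time_s': 0.0, 'q': array([-1.46041023e+00,  3.13413125e-01,  1.49842264e+00, -3.49526885e-05,
        1.33101821e+00, -2.23359105e-01]), 'qd': array([-0.00074624,  0.00044287, -0.00191488,  0.00207752, -0.00046857,
        0.00060635]), 'effort': array([-5.85457274e-04, -4.02210367e+01, -2.52271038e+01,  6.94479723e-02,
        3.52429936e-02, -1.09437983e-04]), 'ee_pos': array([ 0.17195394, -0.49577674,  0.23818538]), 'tool_rot': array([-3.14035514e+00, -2.46292567e-04,  3.33753372e-01]), 'contact_force': array([ 0.82427156,  0.94574297, -0.29351067]), 'moment': array([0.03542883, 0.0163186 , 0.04831994]), 'grasp_force': 0.0, 'opening': 0.08811005443758824}
top [ 0.17289304 -0.00791485  1.5052803 ] [ 0.21619908 -0.00639043 -0.97638764] 379.42457030109256
top rack 0.55 [133. 143. 254. 205.] 3508 194.5 189.5 [0.52  0.231]
top rack 0.51 [187. 186. 195. 194.] 41 191.5 189.2 [0.521 0.243]
top gauge_a 0.66 [234. 223. 253. 234.] 94 241.0 228.4 [0.358 0.045]
top gauge_a 0.54 [318. 186. 324. 210.] 123 321.0 199.7 [ 0.467 -0.278]
top gauge_a 0.47 [292. 186. 296. 208.] 71 292.0 197.0 [ 
[... 1932 characters left out ...]
 304.] 227 216.7 291.1 [ 0.597 -0.286]
scene lock_lever 0.46 [330. 142. 341. 152.] 35 334.9 144.8 [0.333 0.663]
scene keeper_knob 0.56 [263. 175. 368. 198.] 586 314.5 184.6 [0.467 0.334]
scene ring_gauge 0.61 [199. 308. 219. 330.] 327 209.3 320.0 [ 0.656 -0.361]
scene vee_block 0.63 [177. 323. 204. 349.] 512 189.5 334.4 [ 0.653 -0.424]
scene vee_block 0.55 [199. 309. 220. 332.] 295 209.2 319.7 [ 0.655 -0.361]
scene micrometer 0.59 [160. 230. 199. 241.] 188 182.4 233.2 [ 0.328 -0.212]
scene bush_0 0.69 [276. 296. 288. 307.] 169 280.8 301.3 [ 0.75  -0.182]
scene bush_0 0.41 [302. 281. 310. 294.] 132 306.9 286.3 [ 0.768 -0.09 ]
scene rule 0.76 [298. 246. 340. 272.] 304 317.8 258.6 [0.724 0.02 ]
```

Run:
```python
import cv2
a=cv2.imread("pics/top0.png");b=cv2.imread("pics/scene0.png")
t=a[150:450,150:600];s=b[190:560,100:600]
cv2.imwrite("pics/t1.png",cv2.resize(t,(800,533)));cv2.imwrite("pics/s1.png",cv2.resize(s,(800,592)))
```

```text
(no output)
```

View pics/t1.png

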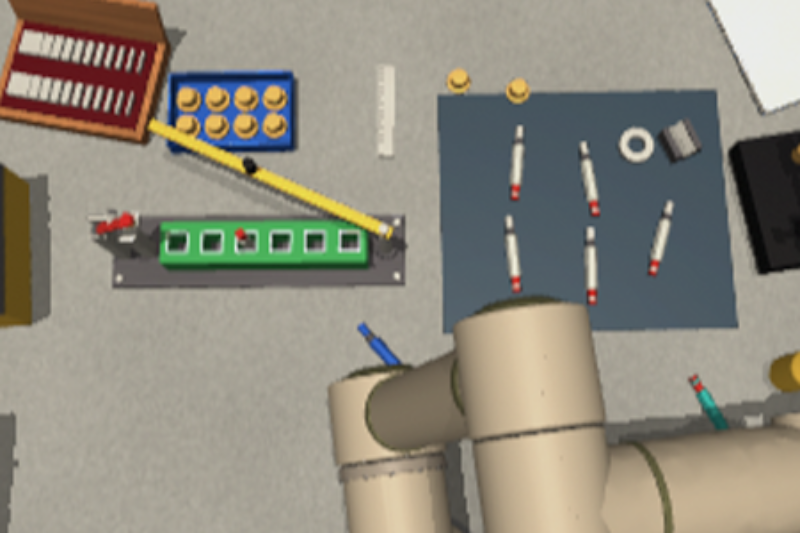

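View pics/s1.png

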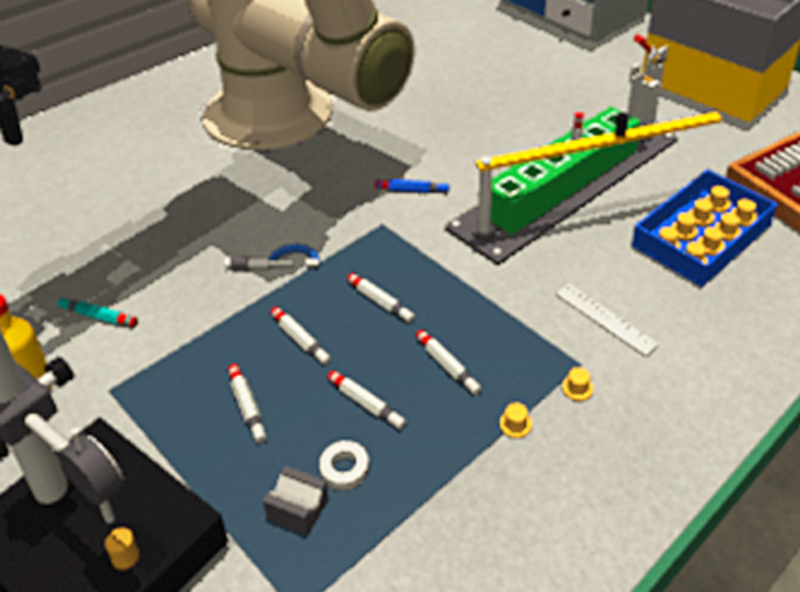

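The mat carries five steel gauges, at about t1 px (515,160), (590,178), (513,252), (591,265) and (660,238). One gauge is already stored in pocket 3 (246,240). The look-alikes are blue (378,345) and turquoise (708,400), both off the mat and not wanted. The keeper bar is part open, with its hinge at right (388,232) and the knob at (249,165). I'll move over the rack and look closely.

Request:
{"name": "send_rows", "arguments": {"moves": [[0.4,1,0.2,0,0,-0.11],[0.4,1,0.2,0,0,-0.22],[0.4,1,0.2,0,0,-0.22]], "claw": 0.6}}

```text
time_s: 1.58
ee_pos: [0.221, -0.3739, 0.2638]
tool_rot: [3.14, -0.001, 0.005]
contact_force: [0.6, -1.1, 0.4]
opening: 0.0606
grasp_force: 0.0
```

Request:
{"name": "send_rows", "arguments": {"moves": [[0.4,1,0.2,0,0,0],[0.4,1,0.2,0,0,0],[0.4,1,0.2,0,0,0]]}}

```text
time_s: 1.95
ee_pos: [0.2688, -0.2546, 0.2876]
tool_rot: [3.14, -0.001, 0.008]
contact_force: [0.1, -0.1, -1.0]
opening: 0.0354
grasp_force: 0.0
```

Request:
{"name": "send_rows", "arguments": {"moves": [[0.4,1,0.2,0,0,0],[0.4,1,0.2,0,0,0],[0.4,1,0.2,0,0,0]]}}

```text
time_s: 2.33
ee_pos: [0.317, -0.1348, 0.3113]
tool_rot: [3.141, -0.001, 0.009]
contact_force: [0.0, -0.8, -0.5]
opening: 0.0354
grasp_force: 0.0
```

Request:
{"name": "send_rows", "arguments": {"moves": [[0.4,1,0.2,0,0,0],[0.4,1,0.2,0,0,0],[0.4,1,0.2,0,0,0]]}}

```text
time_s: 2.7
ee_pos: [0.3652, -0.0148, 0.3348]
tool_rot: [3.141, -0.0, 0.009]
contact_force: [0.2, -0.6, -0.2]
opening: 0.0354
grasp_force: 0.0
```

Request:
{"name": "send_rows", "arguments": {"moves": [[0.4,1,0.2,0,0,0],[0.4,1,0.2,0,0,0],[0.4,1,0.2,0,0,0]]}}

```text
time_s: 3.08
ee_pos: [0.4135, 0.1044, 0.3581]
tool_rot: [3.141, 0.001, 0.006]
contact_force: [0.2, -0.6, -0.7]
opening: 0.0352
grasp_force: 0.0
```

Request:
{"name": "send_rows", "arguments": {"moves": [[0,0.8,0.4,0,0,0],[0,0.8,0.4,0,0,0],[0,0.8,0.4,0,0,0],[0,0.8,0.4,0,0,0]]}}

```text
time_s: 3.58
ee_pos: [0.4128, 0.1978, 0.4057]
tool_rot: [3.141, 0.002, 0.001]
contact_force: [0.7, -0.1, -0.7]
opening: 0.0353
grasp_force: 0.0
```

```bash
cat >> h.py <<'E'
from scipy.spatial.transform import Rotation as Ro
def wrist():
    s=env.state();f=env.grab_frame("wrist")
    T=np.eye(4);T[:3,:3]=Ro.from_euler("xyz",s["tool_rot"]).as_matrix();T[:3,3]=s["ee_pos"]
    W=np.linalg.inv(T@np.array(f["T_tool_cam"]));f["R"]=W[:3,:3];f["t"]=W[:3,3];return f
def log():
    s=env.state();open("q.log","a").write(json.dumps([list(map(float,s["q"])),list(map(float,s["ee_pos"])),list(map(float,s["tool_rot"]))])+"\n");return s
E
python3 - <<'E'
from h import *
s=log();print(s["time_s"],s["q"].round(3),s["ee_pos"].round(4),s["tool_rot"].round(3))
f=wrist();save(f,"w1.png",1.5);C,d=ray(f,256,192);print(C,d)
print(f["T_tool_cam"])
for c in["top","scene"]:
    g=env.grab_frame(c);np.savez(c+".npz",**g)
g=np.load("top.npz")
for p in [(166.4,190.4),(230.9,190.4)]:print(atz(g,*p,.07))
hsv=cv2.cvtColor(f["img"],cv2.COLOR_RGB2HSV);np.savez("w1.npz",**f)
E
```

```text
3.575 [ 1.900e-01  1.010e-01  1.333e+00 -1.000e-03  1.709e+00  1.760e+00] [0.4128 0.1978 0.4057] [3.141e+00 2.000e-03 1.000e-03]
[0.49638257 0.19798375 0.55087367] [-0.32405337 -0.00561332 -0.94603869]
[[-1.32522177e-03 -9.47986049e-01 -3.18309119e-01  8.33738663e-02]
 [ 9.99998274e-01 -1.67082545e-03  8.12731129e-04  1.26886070e-04]
 [-1.30229675e-03 -3.18307493e-01  9.47986627e-01 -1.45331731e-01]
 [ 0.00000000e+00  0.00000000e+00  0.00000000e+00  1.00000000e+00]]
[0.50439495 0.32990592 0.07      ]
[0.49911283 0.07986855 0.07      ]
```

View pics/w1.png

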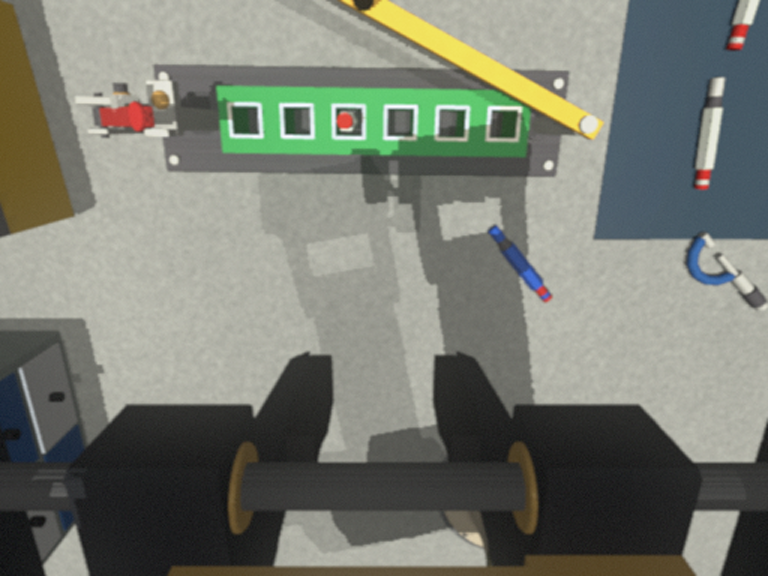

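Pockets run from (245,120), which is pocket 5, to (504,124), pocket 0. The gauge is in pocket 3 at (346,121), the hinge is at (588,125), and the lever is on the left. Next I'll measure these and do a free-air 45° tilt to learn the arm's geometry.

Request:
{"name": "send_rows", "arguments": {"moves": [[-0.5,0,0.2,0,-0.12,0],[-0.5,0,0.2,0,-0.24,0],[-0.5,0,0.2,0,-0.36,0],[-0.5,0,0.2,0,-0.48,0],[-0.5,0,0.2,0,-0.524,0],[-0.5,0,0.2,0,-0.524,0]]}}

```text
time_s: 4.47
ee_pos: [0.3515, 0.1994, 0.4302]
tool_rot: [3.137, -0.785, 0.006]
contact_force: [0.1, 0.3, 0.1]
opening: 0.0354
grasp_force: 0.0
```

Run:
```python
from h import *
s=log();print(s["time_s"],s["q"].round(3),s["ee_pos"].round(4),s["tool_rot"].round(3))
f=dict(np.load("w1.npz"));im=f["img"];hsv=cv2.cvtColor(im,cv2.COLOR_RGB2HSV)
# pocket rims: white pixels within green block rows
w=((hsv[...,1]<60)&(hsv[...,2]>190)).astype(np.uint8);w[:62]=0;w[112:]=0;w[:,:148]=0;w[:,352:]=0
n,l,st,ce=cv2.connectedComponentsWithStats(w)
P=[]
for i in range(1,n):
    if st[i,4]>15 and st[i,2]>12: 
        x,y,a,b=st[i,:4];u,v=x+(a-1)/2,y+(b-1)/2;P.append(atz(f,u,v,.07));print(st[i],P[-1].round(4))
P=np.array(P)
g=cv2.inRange(hsv,(45,80,60),(85,255,255));c=max(cv2.findContours(g,0,2)[0],key=cv2.contourArea);r=cv2.minAreaRect(c);print(r);print([atz(f,*p,.07).round(4) for p in cv2.boxPoints(r)])
y=cv2.inRange(hsv,(22,120,120),(35,255,255));ys,xs=np.nonzero(y);print(np.ptp(xs),np.ptp(ys))
v=cv2.fitLine(np.c_[xs,ys].astype(np.float32),cv2.DIST_HUBER,0,.01,.01).ravel()
a,b=[atz(f,v[2]+k*v[0],v[3]+k*v[1],.141) for k in(-60,60)];print("bar line",a,b,np.arctan2(abs(b-a)[0],abs(b-a)[1]))
print("hinge",atz(f,588/1.5,125/1.5,.141))
t=dict(np.load("top.npz"));h2=cv2.cvtColor(t["img"],cv2.COLOR_RGB2HSV);y=cv2.inRange(h2,(22,120,120),(32,255,255));y[:140]=0;y[195:]=0;y[:,:150]=0;y[:,262:]=0
ys,xs=np.nonzero(y);v=cv2.fitLine(np.c_[xs,ys].astype(np.float32),cv2.DIST_HUBER,0,.01,.01).ravel();pr=(xs-v[2])*v[0]+(ys-v[3])*v[1]
for k in(pr.min(),pr.max()):print("top bar end",atz(t,v[2]+k*v[0],v[3]+k*v[1],.141).round(4))
print("top knob",atz(t,(150+.5625*250)/1.5,(150+.5625*163)/1.5,.172).round(4))
```

```text
4.475 [ 0.395 -0.373  1.857 -0.344  0.942  2.062] [0.3515 0.1994 0.4302] [ 3.137 -0.785  0.006]
[152  68  24  24 173] [0.504  0.3293 0.07  ]
[186  69  24  24 209] [0.5026 0.2802 0.07  ]
[221  69  23  24 211] [0.5026 0.2301 0.07  ]
[255  70  24  24 165] [0.5013 0.1801 0.07  ]
[290  70  24  20 147] [0.504  0.1294 0.07  ]
[324  71  24  13  78] [0.5074 0.0803 0.07  ]
((248.30767822265625, 80.57805633544922), (209.28619384765625, 44.99513626098633), 0.8425242304801941)
[array([0.4733, 0.362 , 0.07  ]), array([0.5346, 0.354 , 0.07  ]), array([0.5307, 0.057 , 0.07  ]), array([0.4689, 0.0517, 0.07  ])]
172 92
bar line [0.57525928 0.18494631 0.141     ] [0.51239137 0.05535314 0.141     ] 0.4516708591737655
hinge [0.49841983 0.02693565 0.141     ]
top bar end [0.6616 0.358  0.141 ]
top bar end [0.4942 0.0199 0.141 ]
top knob [0.5889 0.2091 0.172 ]
```

```bash
cat > kin.py <<'E'
import numpy as np, json
from scipy.optimize import least_squares
from scipy.spatial.transform import Rotation as Ro
D=[[[-1.46041,.313413,1.498423,-3.5e-5,1.331018,-.223359],[.171954,-.495777,.238185],[-3.14035514,-2.46e-4,.333753]]]+[json.loads(l) for l in open("q.log")]
def fk(q,p):
    h,L1,L2,Lt,e,a=p
    R=Ro.from_euler("z",q[0]);x=R.apply([a,0,h]);R=R*Ro.from_euler("y",q[1]);x=x+R.apply([0,0,L1])
    R=R*Ro.from_euler("y",q[2]);x=x+R.apply([e,0,L2]);R=R*Ro.from_euler("z",q[3])*Ro.from_euler("y",q[4]);x=x+R.apply([0,0,Lt])
    return x,R*Ro.from_euler("z",q[5]-np.pi/2+np.pi)
def fit():
    f=lambda p:np.r_[np.concatenate([fk(d[0],p)[0]-d[1] for d in D]),1e-4*(p-[.3,.4,.4,.3,0,0])]
    return least_squares(f,[.3,.4,.4,.3,0,0])
P=fit();p=P.x
lo=np.array([-2.94,-.97,.19,-1.23,.02,-2.88]);hi=np.array([2.94,2.17,2.56,4.37,3.11,2.88])
def ik(x,R,q0):
    def g(q):
        a,b=fk(q,p);return np.r_[(a-x)*5,(R*b.inv()).as_rotvec()]
    return min((least_squares(g,np.clip(q,lo+.01,hi-.01),bounds=(lo,hi)) for q in q0),key=lambda r:r.cost)
E
python3 - <<'E'
from kin import *
print(p.round(4),np.abs(P.fun).max())
for d in D:print((fk(d[0],p)[0]-d[1]).round(4),((Ro.from_euler("xyz",d[2])*fk(d[0],p)[1].inv()).as_rotvec()).round(3))
E
```

```text
[ 0.0751 -0.0045  0.5083 -0.0737 -0.2266 -0.0345] 0.11556011035080319
[-0.1156 -0.013   0.0051] [-0.  0. -0.]
[ 0.0171 -0.1149  0.0324] [ 0. -0. -0.]
[ 0.0154 -0.0245 -0.0375] [ 0.  0. -0.]
```

```bash
sed -i 's/h,L1,L2,Lt,e,a=p/h,L1,L2,Lt,e,a,dy=p/; s/\[a,0,h\]/[a,dy,h]/; s/\[.3,.4,.4,.3,0,0\]/[.3,.4,.4,.3,0,0,.116]/g' kin.py
cat > t.py <<'E'
from kin import *
print(p.round(4))
for d in D:print((fk(d[0],p)[0]-d[1]).round(4),end=" ")
print()
C=np.array([.502,.205]);ry=np.array([.014,1])
seeds=[[.2,0.,1.8,a,b,c] for a in(-.5,.8,3) for b in(.3,1.) for c in (-1.5,1.5)]
def rot(psi,th,spin):  # tool dir yaw psi, th above-vertical tilt from down
    return Ro.from_euler("z",psi)*Ro.from_euler("y",-th)*Ro.from_euler("x",np.pi)*Ro.from_euler("z",spin)
for th in(40,45,50):
  for nm,x,y,z in [("ga",.606,-.285,.008),("gb",.508,-.389,.008),("gc",.488,-.163,.008),("gd",.47,-.28,.008),("ge",.635,-.176,.008),("p0",.5,.08,.08),("p5",.504,.33,.08),("p5hi",.504,.33,.16)]:
    for psi in (0,) if nm[0]=="p" else (0,):
      for sp in(0,np.pi):
        r=ik(np.array([x,y,z]),rot(psi,np.radians(th),sp),seeds);print(th,nm,sp>0,"cost %.1e"%r.cost,r.x.round(2))
E
python3 t.py
```

```text
[ 0.2013  0.4389  0.3975  0.2479  0.039  -0.      0.1163]
[0. 0. 0.] [ 0. -0.  0.] [ 0. -0. -0.] 
40 ga False cost 8.2e-31 [-0.79  0.73  1.72  1.27  0.5  -0.32]
40 ga True cost 7.4e-28 [-0.79  0.73  1.72  1.27  0.5   2.82]
40 gb False cost 1.1e-31 [-1.06  0.72  1.74  1.17  0.66 -0.45]
40 gb True cost 4.0e-29 [-1.06  0.72  1.74  1.17  0.66  2.69]
40 gc False cost 1.2e-31 [-0.78  0.54  2.19  1.81  0.49 -0.92]
40 gc True cost 4.2e-29 [-0.78  0.54  2.19  1.81  0.49  2.22]
40 gd False cost 7.8e-31 [-1.02  0.59  2.05  1.44  0.58 -0.74]
40 gd True cost 5.4e-30 [-1.02  0.59  2.05  1.44  0.58  2.4 ]
40 ge False cost 1.2e-30 [-0.59  0.7   1.79  1.46  0.37 -0.35]
40 ge True cost 7.9e-27 [-0.59  0.7   1.79  1.46  0.37  2.79]
40 p0 False cost 7.2e-31 [-0.11  0.31  2.22  2.48  0.11 -0.99]
40 p0 True cost 8.3e-31 [-0.11  0.31  2.22  2.48  0.11  2.15]
40 p5 False cost 1.7e-03 [ 0.5   0.5   1.84 -0.94  0.35  2.88]
40 p5 True cost 5.2e-31 [ 0.52  0.51  1.86 -1.19  0.35  0.01]
40 p5hi False cost 6.2e-29 [ 0.52  0.37  1.81 -0.8   0.46  2.73]
40 p5hi True cost 6.0e-31 [ 0.52  0.37  1.81 -0.8   0.46 -0.41
[... 1297 characters left out ...]
07  0.72 -1.26]
50 gc True cost 3.6e-31 [-0.85  0.61  2.26  2.07  0.72  1.88]
50 gd False cost 4.2e-31 [-1.08  0.65  2.11  1.71  0.75 -1.07]
50 gd True cost 2.2e-31 [-1.08  0.65  2.11  1.71  0.75  2.08]
50 ge False cost 2.5e-31 [-0.62  0.73  1.87  2.    0.51 -0.91]
50 ge True cost 4.8e-28 [-0.62  0.73  1.87  2.    0.51  2.23]
50 p0 False cost 2.7e-31 [-0.12  0.36  2.32  2.91  0.41 -1.44]
50 p0 True cost 2.4e-31 [-0.12  0.36  2.32  2.91  0.41  1.7 ]
50 p5 False cost 8.1e-05 [ 0.55  0.54  1.95  4.37  0.43 -2.4 ]
50 p5 True cost 8.1e-05 [0.55 0.54 1.95 4.37 0.43 0.74]
50 p5hi False cost 6.4e-03 [ 0.52  0.39  1.98  4.37  0.38 -2.46]
50 p5hi True cost 1.1e-03 [ 0.55  0.38  1.87 -1.23  0.42  0.02]
```

```bash
cat >> kin.py <<'E'
def rot(psi,th,spin):
    return Ro.from_euler("z",psi)*Ro.from_euler("y",-th)*Ro.from_euler("x",np.pi)*Ro.from_euler("z",spin)
def path(q,wps,n=8):
    """wps: (x,y,z,psi,thdeg,spin). local IK along geodesics; prints joints at each waypoint and the largest step"""
    x,R=fk(q,p)
    for w in wps:
        x1=np.array(w[:3]);R1=rot(w[3],np.radians(w[4]),w[5]);rv=(R1*R.inv()).as_rotvec();mx=0
        for k in range(1,n+1):
            r=ik(x+(x1-x)*k/n,Ro.from_rotvec(rv*k/n)*R,[q]);mx=max(mx,np.abs(r.x-q).max());q=r.x
            if r.cost>1e-6:print("  FAIL",k,r.cost)
        x,R=x1,R1;print(np.round(w,2),q.round(2),"step %.2f"%mx)
    return q
E
cat > t2.py <<'E'
from kin import *
S=np.array([.5,-.25,.2])
q0=ik(S,rot(0,0,0),[[-.7,.3,1.5,0,1.3,1.5]]).x;print(q0.round(2))
pi=np.pi;tg=38;tf=52
for nm,x,y,ps in[("ga",.606,-.285,.1),("gb",.508,-.389,-.25),("gc",.488,-.163,0),("ge",.635,-.176,-.1)]:
  for pk,px,py,pp in[("p5",.504,.33,.3),("p4",.503,.28,.25),("p0",.5,.08,.1)]:
    print(nm,pk)
    q=path(q0,[(x-.06,y,.15,ps,tg,0),(x,y,.03,ps,tg,0),(x,y,.008,ps,tg,0),(x-.03,y,.2,ps,tg,0),(.45,-.15,.22,0,45,pi/2),(.45,0,.22,0,tf,pi-.01),(px-.03,py,.2,pp,tf,pi-.01),(px,py,.15,pp,tf,pi-.01),(px,py,.082,pp,tf,pi-.01)])
E
python3 t2.py
```

```text
[-0.67  0.42  1.45 -0.    1.27  0.9 ]
ga p5
[ 0.55 -0.28  0.15  0.1  38.    0.  ] [-0.89  0.41  1.76  0.84  0.76  0.01] step 0.17
[ 6.1e-01 -2.8e-01  3.0e-02  1.0e-01  3.8e+01  0.0e+00] [-0.8   0.7   1.67  1.05  0.59 -0.18] step 0.04
[ 6.1e-01 -2.8e-01  1.0e-02  1.0e-01  3.8e+01  0.0e+00] [-0.8   0.74  1.67  1.11  0.57 -0.25] step 0.01
[ 0.58 -0.28  0.2   0.1  38.    0.  ] [-0.84  0.39  1.64  0.74  0.83  0.19] step 0.06
[ 0.45 -0.15  0.22  0.   45.    1.57] [-0.88 -0.06  2.19  0.99  0.71  1.58] step 0.21
  FAIL 7 4.987563520199853e-05
  FAIL 8 0.001117310164848555
[ 0.45  0.    0.22  0.   52.    3.13] [-0.48 -0.16  2.39  1.52  0.38  2.88] step 0.24
  FAIL 1 0.0008203570298907357
  FAIL 2 0.0004470474821020679
  FAIL 3 0.00014574483350969313
  FAIL 4 7.490078551417284e-06
  FAIL 5 3.3615767613426587e-06
  FAIL 7 5.66786579036625e-05
  FAIL 8 0.0002576805631116037
[ 0.47  0.33  0.2   0.3  52.    3.13] [0.45 0.21 2.05 4.37 0.12 0.43] step 1.31
  FAIL 1 8.816390682531273e-05
  FAIL 2 8.075171711509972e-06
[ 0.5   0.33  0.15  0.3  52.    3.13] [0.43 0.35 2.01 3.81 0.16 0.97] step 0.12
[ 0
[... 11247 characters left out ...]
15  0.22  0.   45.    1.57] [-0.88 -0.06  2.19  0.99  0.71  1.58] step 0.13
  FAIL 7 4.9875635201995365e-05
  FAIL 8 0.0011173101648484442
[ 0.45  0.    0.22  0.   52.    3.13] [-0.48 -0.16  2.39  1.52  0.38  2.88] step 0.24
  FAIL 1 0.0008506850024982231
  FAIL 2 0.0006166303034126008
  FAIL 3 0.0004180913646875181
  FAIL 4 0.00025717438813712925
  FAIL 5 0.00013512048161868457
  FAIL 6 5.231455507976795e-05
  FAIL 7 8.32330064405416e-06
[ 0.47  0.08  0.2   0.1  52.    3.13] [-0.21 -0.05  2.32  1.64  0.24  2.86] step 0.04
[ 0.5   0.08  0.15  0.1  52.    3.13] [-0.19  0.15  2.3   2.29  0.3   2.21] step 0.10
[ 0.5   0.08  0.08  0.1  52.    3.13] [-0.19  0.36  2.34  2.66  0.5   1.81] step 0.07
```

```bash
cat > t2.py <<'E'
from kin import *
S=np.array([.5,-.25,.2])
pi=np.pi;tg=30;tf=60
q0=ik(S,rot(0,0,3),[[-.7,.3,1.5,0,1.3,-1.5],[-.7,.3,1.5,0,1.3,2]]).x;print(q0.round(2))
for nm,x,y,ps in[("ga",.606,-.285,.1),("gc",.488,-.163,0)]:
  for pk,px,py,pp in[("p5",.504,.33,.3),("p0",.5,.08,.1)]:
    print(nm,pk)
    q=path(q0,[(x-.06,y,.15,ps,tg,3),(x,y,.008,ps,tg,pi),(x-.03,y,.15,ps,tg,pi),(.42,-.15,.16,.3,45,pi/2),(.40,0,.16,.4,tf,0),(px-.1,py,.16,.4,tf,0),(px,py,.155,pp,tf,0),(px,py,.082,pp,tf,0)])
E
python3 t2.py
```

```text
[-0.67  0.42  1.45 -0.    1.27 -2.39]
ga p5
  FAIL 7 9.176233759951476e-05
  FAIL 8 0.002533266182317648
[ 0.55 -0.28  0.15  0.1  30.    3.  ] [-0.81  0.43  1.65  0.5   0.81 -2.88] step 0.09
  FAIL 1 0.0023231604111114217
  FAIL 2 0.0021505271331857968
  FAIL 3 0.0020079948333395024
  FAIL 4 0.001888876488226268
  FAIL 5 0.001787065870982413
  FAIL 6 0.0016969548981805775
  FAIL 7 0.0016133833504933773
  FAIL 8 0.001531628928086994
[ 6.10e-01 -2.80e-01  1.00e-02  1.00e-01  3.00e+01  3.14e+00] [-0.74  0.74  1.57  0.64  0.59 -2.88] step 0.04
  FAIL 1 0.0010500989346580105
  FAIL 2 0.0006446845864437854
  FAIL 3 0.00032804150795216085
  FAIL 4 0.00011212561028687505
  FAIL 5 8.074665707558508e-06
[ 0.58 -0.28  0.15  0.1  30.    3.14] [-0.8   0.47  1.6   0.57  0.81 -2.82] step 0.04
  FAIL 1 0.006322402201411311
  FAIL 2 0.02998468021406892
  FAIL 3 0.06481986291017099
  FAIL 4 0.10160154687695805
  FAIL 5 0.1296808595019042
  FAIL 6 0.14565603042420927
  FAIL 7 0.1638534820065534
  FAIL 8 0.18382411062240972
[ 0.42 -0.15  0.16  0.3  45.    1.57] [-0.52  0.04  2.33 -0.86  0.02 -2.88] step
[... 7522 characters left out ...]
8  0.16  0.4  60.    0.  ] [ 0.25 -0.09  2.36 -1.23  0.28 -2.88] step 0.03
  FAIL 1 0.38568585505688674
  FAIL 2 0.3645007567953428
  FAIL 3 0.34336479083453253
  FAIL 4 0.32241275846951933
  FAIL 5 0.3017590748692712
  FAIL 6 0.2815008969606679
  FAIL 7 0.2617206241372122
  FAIL 8 0.2424879349659168
[ 0.5   0.08  0.16  0.1  60.    0.  ] [ 0.15  0.16  2.12 -1.23  0.29 -2.88] step 0.03
  FAIL 1 0.24598495213645313
  FAIL 2 0.24972103899797415
  FAIL 3 0.2536898026213392
  FAIL 4 0.2578841893936636
  FAIL 5 0.26229650133434074
  FAIL 6 0.2669184170648061
  FAIL 7 0.2717410172419683
  FAIL 8 0.2767548142881801
[ 0.5   0.08  0.08  0.1  60.    0.  ] [ 0.16  0.32  2.09 -1.23  0.31 -2.88] step 0.02
```

```bash
sed -i 's/            if r.cost>1e-6:print("  FAIL",k,r.cost)/            bad=bad or (r.cost>1e-6 and (k,"%.0e"%r.cost))/; s/;mx=0$/;mx=0;bad=None/; s/"step %.2f"%mx)/"step %.2f"%mx,bad or "")/' kin.py
cat > t2.py <<'E'
from kin import *
S=np.array([.5,-.25,.2])
pi=np.pi;tg=30;tf=60
q0=ik(S,rot(0,0,0),[[-.7,.3,1.5,0,1.3,1]]).x;print(q0.round(2))
for nm,x,y,ps in[("ge",.635,-.176,-.1)]:
  for pk,px,py,pp in[("p5",.504,.33,.3),("p0",.5,.08,.1)]:
    print(nm,pk)
    a=.25 if pk=="p5" else 0
    q=path(q0,[(x-.06,y,.15,ps,tg,0),(x,y,.008,ps,tg,0),(x-.03,y,.12,ps,tg,0),(.48,-.12,.15,0,50,.8),(.40,-.05,.15,0,tf,1.6)]+([(.40,.08,.15,a/2,tf,1.8)]if a else [])+[(px-.10,py,.15,max(a,pp),tf,2.2),(px-.07,py,.15,pp,tf,pi),(px,py,.155,pp,tf,pi),(px,py,.082,pp,tf,pi)])
E
python3 t2.py
```

```text
[-0.67  0.42  1.45  0.    1.27  0.9 ]
ge p5
[ 0.57 -0.18  0.15 -0.1  30.    0.  ] [-0.59  0.36  1.79  0.45  0.57  0.75] step 0.09 
[ 6.4e-01 -1.8e-01  1.0e-02 -1.0e-01  3.0e+01  0.0e+00] [-0.53  0.69  1.69  0.67  0.34  0.55] step 0.04 
[ 0.6  -0.18  0.12 -0.1  30.    0.  ] [-0.56  0.45  1.73  0.46  0.52  0.76] step 0.03 
[ 0.48 -0.12  0.15  0.   50.    0.8 ] [-0.77  0.14  2.29  1.56  0.56  0.25] step 0.15 
[ 4.0e-01 -5.0e-02  1.5e-01  0.0e+00  6.0e+01  1.6e+00] [-0.85 -0.04  2.56  1.73  0.7   0.82] step 0.17 (7, '1e-03')
[ 0.4   0.08  0.15  0.12 60.    1.8 ] [-0.28 -0.04  2.56  2.33  0.45  0.76] step 0.13 (1, '6e-03')
[ 0.4   0.33  0.15  0.3  60.    2.2 ] [0.57 0.27 2.27 3.66 0.49 0.3 ] step 0.26 (1, '2e-03')
[ 0.43  0.33  0.15  0.3  60.    3.14] [0.52 0.31 2.22 3.59 0.46 1.27] step 0.12 
[ 0.5   0.33  0.16  0.3  60.    3.14] [0.43 0.37 2.08 3.47 0.37 1.33] step 0.02 
[ 0.5   0.33  0.08  0.3  60.    3.14] [0.43 0.55 2.1  3.36 0.56 1.45] step 0.02 
ge p0
[ 0.57 -0.18  0.15 -0.1  30.    0.  ] [-0.59  0.36  1.79  0.45  0.57  0.75] step 0.09 
[ 6.4e-01 -1.8e-01  1.0e-02 -1.0e-01  3.0e+01  0.0e+00] [-0.53  0.69  1.69  0.67  0.34  0.55] step 0.04 
[ 0.6  -0.18  0.12 -0.1  30.    0.  ] [-0.56  0.45  1.73  0.46  0.52  0.76] step 0.03 
[ 0.48 -0.12  0.15  0.   50.    0.8 ] [-0.77  0.14  2.29  1.56  0.56  0.25] step 0.15 
[ 4.0e-01 -5.0e-02  1.5e-01  0.0e+00  6.0e+01  1.6e+00] [-0.85 -0.04  2.56  1.73  0.7   0.82] step 0.17 (7, '1e-03')
[ 0.4   0.08  0.15  0.1  60.    2.2 ] [-0.25 -0.03  2.56  2.44  0.43  1.08] step 0.15 (1, '6e-03')
[ 0.43  0.08  0.15  0.1  60.    3.14] [-0.28  0.07  2.56  2.52  0.59  1.91] step 0.11 (1, '3e-03')
[ 0.5   0.08  0.16  0.1  60.    3.14] [-0.21  0.19  2.37  2.58  0.51  1.92] step 0.02 
[ 0.5   0.08  0.08  0.1  60.    3.14] [-0.21  0.45  2.4   2.75  0.77  1.7 ] step 0.04
```

```bash
cat > plan.py <<'E'
import sys;from kin import *
def down(x,y,z,w): return np.array([x,y,z]),Ro.from_euler("xyz",[np.pi,0,w])
def T(x,y,z,psi,th,spin): return np.array([x,y,z]),rot(psi,np.radians(th),spin)
def load():
    c=json.load(open("cmd.json"));return np.array(c["x"]),Ro.from_quat(c["q"])
def plan(wps,check=True,sync=False):
    """print the calls (rows [dx dy dz rx ry rz] x n) that chain through the poses; keeps the commanded pose in cmd.json"""
    x,R=load();q=None
    if check:
        from workcell import env;q=env.state()["q"]
    for x1,R1 in wps:
        while True:
            d=(x1-x)/.12;rv=(R1*R.inv()).as_rotvec()/1.5;k=max(1,int(np.ceil(max(np.abs(np.r_[d,rv]).max(),1e-9))))
            row=np.round(np.r_[d/k,rv/k],3);n=int(np.ceil(max(np.linalg.norm(row[:3])*.12/.055,np.linalg.norm(row[3:])*1.5/.175,1)))
            x=x+row[:3]*.12;R=Ro.from_rotvec(row[3:]*1.5)*R;s=""
            if q is not None:
                r=ik(x,R,[q]);s="q %s dq %.2f%s"%(r.x.round(2),np.abs(r.x-q).max()," BAD" if r.cost>1e-6 else "");q=r.x
            print(row.tolist(),"x%d"%n,s)
            if k==1:break
    json.dump({"x":x.tolist(),"q":R.as_quat().tolist()},open("cmd.json","w"))
E
python3 - <<'E'
from plan import *
R=Ro.from_rotvec([0,-.786,0])*Ro.from_euler("xyz",[-3.14035514,-2.46e-4,.00375])
json.dump({"x":[.35195,.20022,.4302],"q":R.as_quat().tolist()},open("cmd.json","w"))
H=np.array([.4995,.028])
def K(a,z=.153,off=0):
    k=H+.205*np.array([np.sin(a),np.cos(a)])+off*np.array([np.cos(a),-np.sin(a)]);return down(*k,z,np.pi/2-a)
plan([down(.45,.205,.36,.5),K(.452,.25),K(.452),K(.7),K(.95),K(1.2),K(1.43)])
E
```

```text
[0.817, 0.04, -0.585, -0.131, 0.513, 0.313] x6 q [ 0.19  0.19  1.35 -0.    1.61  1.26] dq 0.80
[0.579, 0.031, -0.458, 0.0, 0.0, 0.206] x2 q [ 0.17  0.36  1.27 -0.    1.52  0.93] dq 0.33
[0.58, 0.031, -0.459, 0.0, 0.0, 0.207] x2 q [ 0.16  0.54  1.14 -0.    1.46  0.61] dq 0.32
[-0.0, -0.0, -0.808, 0.0, 0.0, -0.0] x2 q [ 0.16  0.61  1.28 -0.    1.25  0.61] dq 0.21
[0.354, -0.231, -0.0, 0.0, 0.0, -0.166] x2 q [ 0.11  0.68  1.16 -0.    1.3   0.81] dq 0.20
[0.289, -0.312, -0.0, 0.0, 0.0, -0.166] x2 q [ 0.05  0.73  1.06 -0.    1.35  1.  ] dq 0.19
[0.203, -0.375, -0.0, 0.0, 0.0, -0.167] x2 q [-0.02  0.77  0.99 -0.    1.38  1.18] dq 0.18
[0.099, -0.379, -0.0, 0.0, -0.0, -0.153] x2 q [-0.08  0.79  0.96 -0.    1.39  1.34] dq 0.16
```

Request:
{"name": "send_rows", "arguments": {"moves": [[0.817,0.04,-0.585,-0.131,0.513,0.313],[0.817,0.04,-0.585,-0.131,0.513,0.313],[0.817,0.04,-0.585,-0.131,0.513,0.313],[0.817,0.04,-0.585,-0.131,0.513,0.313],[0.817,0.04,-0.585,-0.131,0.513,0.313],[0.817,0.04,-0.585,-0.131,0.513,0.313]], "claw": 0.58}}

```text
time_s: 5.22
ee_pos: [0.4517, 0.2042, 0.3593]
tool_rot: [3.141, 0.002, 0.498]
contact_force: [0.2, 0.4, -0.2]
opening: 0.0368
grasp_force: 0.0
```

Request:
{"name": "send_rows", "arguments": {"moves": [[0.579,0.031,-0.458,0,0,0.206],[0.579,0.031,-0.458,0,0,0.206]]}}

```text
time_s: 5.48
ee_pos: [0.5205, 0.208, 0.3035]
tool_rot: [3.14, -0.0, 0.811]
contact_force: [0.2, 0.6, -0.4]
opening: 0.0371
grasp_force: 0.0
```

Request:
{"name": "send_rows", "arguments": {"moves": [[0.58,0.031,-0.459,0,0,0.207],[0.58,0.031,-0.459,0,0,0.207],[0.58,0.031,-0.459,0,0,0.207]]}}

```text
time_s: 5.85
ee_pos: [0.5892, 0.2117, 0.2491]
tool_rot: [3.141, 0.001, 1.116]
contact_force: [-0.5, 0.1, 0.1]
opening: 0.0372
grasp_force: 0.0
```

Request:
{"name": "send_rows", "arguments": {"moves": [[0,0,-0.3,0,0,0],[0,0,-0.6,0,0,0],[0,0,-0.808,0,0,0],[0,0,-0.808,0,0,0]]}}

```text
time_s: 6.35
ee_pos: [0.5881, 0.2122, 0.1539]
tool_rot: [3.14, 0.0, 1.117]
contact_force: [0.6, -0.7, -0.1]
opening: 0.0369
grasp_force: 0.0
```

No contact on the way down. Now I'll sweep the arc.

Request:
{"name": "send_rows", "arguments": {"moves": [[0.118,-0.077,0,0,0,-0.055],[0.236,-0.154,0,0,0,-0.11],[0.354,-0.231,0,0,0,-0.166]]}}

```text
time_s: 6.72
ee_pos: [0.6323, 0.1844, 0.1566]
tool_rot: [3.137, -0.003, 0.866]
contact_force: [0.2, -0.1, 0.5]
opening: 0.037
grasp_force: 0.3
```

Request:
{"name": "send_rows", "arguments": {"moves": [[0.1,-0.1,0,0,0,-0.055],[0.195,-0.205,0,0,0,-0.11],[0.289,-0.312,0,0,0,-0.166]]}}

```text
time_s: 7.1
ee_pos: [0.6669, 0.1469, 0.1566]
tool_rot: [3.138, -0.003, 0.617]
contact_force: [-0.2, 0.3, -0.3]
opening: 0.037
grasp_force: 0.3
```

Request:
{"name": "send_rows", "arguments": {"moves": [[0.075,-0.12,0,0,0,-0.055],[0.145,-0.245,0,0,0,-0.11],[0.203,-0.375,0,0,0,-0.167]]}}

```text
time_s: 7.48
ee_pos: [0.6912, 0.1018, 0.1567]
tool_rot: [3.139, -0.003, 0.366]
contact_force: [0.0, 0.1, -0.2]
opening: 0.0367
grasp_force: 0.3
```

Request:
{"name": "send_rows", "arguments": {"moves": [[0.035,-0.125,0,0,0,-0.05],[0.07,-0.25,0,0,0,-0.1],[0.099,-0.379,0,0,0,-0.153],[0.099,-0.379,0,0,0,-0.153]]}}

```text
time_s: 7.98
ee_pos: [0.703, 0.0558, 0.1561]
tool_rot: [3.139, -0.003, 0.139]
contact_force: [-0.3, -0.1, -0.1]
opening: 0.0367
grasp_force: 0.0
```

Run:
```python
from h import *
t=env.grab_frame("top");np.savez("top2.npz",**t)
h2=cv2.cvtColor(t["img"],cv2.COLOR_RGB2HSV);y=cv2.inRange(h2,(22,120,120),(32,255,255));y[:100]=0;y[195:]=0;y[:,:200]=0;y[:,262:]=0
ys,xs=np.nonzero(y);P=np.array([atz(t,u,v,.141) for u,v in zip(xs,ys)]);print(len(P),P.min(0),P.max(0))
v=cv2.fitLine(P[:,:2].astype(np.float32),cv2.DIST_HUBER,0,.01,.01).ravel();print("angle",np.arctan2(abs(v[0]),abs(v[1])),v)
```

```text
4 [0.50615633 0.02320145 0.141     ] [0.68980967 0.19144684 0.141     ]
angle 0.78752494 [0.708609   0.70560133 0.62693816 0.14566766]
```

Run:
```python
from plan import *
x,R=load();w=np.pi/2-1.43
plan([down(x[0],x[1]-.006,.153,w),down(x[0],x[1],.153,w),down(x[0],x[1],.255,w),down(.58,-.1,.37,0),down(.52,-.27,.40,0)])
```

```text
[0.0, -0.05, -0.0, 0.0, -0.0, -0.0] x1 q [-0.09  0.79  0.97 -0.    1.39  1.34] dq 0.01
[0.0, 0.05, -0.0, 0.0, -0.0, -0.0] x1 q [-0.08  0.79  0.96 -0.    1.39  1.34] dq 0.01
[0.0, 0.0, 0.85, 0.0, -0.0, -0.0] x2 q [-0.08  0.74  0.79 -0.    1.61  1.34] dq 0.22
[-0.51, -0.653, 0.479, 0.0, -0.0, -0.047] x3 q [-0.22  0.56  0.95 -0.    1.63  1.28] dq 0.18
[-0.511, -0.654, 0.479, 0.0, -0.0, -0.047] x3 q [-0.37  0.42  1.02 -0.    1.71  1.2 ] dq 0.15
[-0.25, -0.708, 0.125, 0.0, -0.0, -0.0] x2 q [-0.53  0.4   1.01 -0.    1.74  1.04] dq 0.16
[-0.25, -0.709, 0.125, 0.0, -0.0, -0.0] x2 q [-0.68  0.42  0.94 -0.    1.78  0.89] dq 0.15
```

Request:
{"name": "send_rows", "arguments": {"moves": [[0,-0.05,0,0,0,0],[0,-0.05,0,0,0,0]]}}

```text
time_s: 8.28
ee_pos: [0.7025, 0.051, 0.1542]
tool_rot: [3.14, -0.0, 0.142]
contact_force: [0.4, 0.6, 1.6]
opening: 0.0369
grasp_force: 0.8
```

Request:
{"name": "send_rows", "arguments": {"moves": [[0,0.05,0,0,0,0]]}}

```text
time_s: 8.4
ee_pos: [0.7025, 0.0566, 0.1536]
tool_rot: [3.14, 0.0, 0.141]
contact_force: [0.2, 0.5, -1.5]
opening: 0.0371
grasp_force: 0.0
```

Request:
{"name": "send_rows", "arguments": {"moves": [[0,0,0.4,0,0,0],[0,0,0.85,0,0,0],[0,0,0.85,0,0,0]], "claw": 0.3}}

```text
time_s: 8.78
ee_pos: [0.7036, 0.057, 0.2605]
tool_rot: [3.138, -0.008, 0.142]
contact_force: [0.0, -1.0, 0.0]
opening: 0.0615
grasp_force: 0.0
```

Request:
{"name": "send_rows", "arguments": {"moves": [[-0.51,-0.653,0.479,0,0,-0.047],[-0.51,-0.653,0.479,0,0,-0.047],[-0.51,-0.653,0.479,0,0,-0.047]]}}

```text
time_s: 9.15
ee_pos: [0.6406, -0.0236, 0.3148]
tool_rot: [3.139, -0.002, 0.068]
contact_force: [0.1, -0.0, 0.2]
opening: 0.0614
grasp_force: 0.0
```

Request:
{"name": "send_rows", "arguments": {"moves": [[-0.511,-0.654,0.479,0,0,-0.047],[-0.511,-0.654,0.479,0,0,-0.047],[-0.511,-0.654,0.479,0,0,-0.047]]}}

```text
time_s: 9.52
ee_pos: [0.5796, -0.1015, 0.3713]
tool_rot: [3.139, -0.001, -0.002]
contact_force: [0.8, 0.8, -1.0]
opening: 0.0615
grasp_force: 0.0
```

Request:
{"name": "send_rows", "arguments": {"moves": [[-0.25,-0.708,0.125,0,0,0],[-0.25,-0.708,0.125,0,0,0]]}}

```text
time_s: 9.78
ee_pos: [0.5501, -0.186, 0.3836]
tool_rot: [3.141, 0.003, 0.001]
contact_force: [1.0, 0.5, -1.2]
opening: 0.0616
grasp_force: 0.0
```

Request:
{"name": "send_rows", "arguments": {"moves": [[-0.25,-0.709,0.125,0,0,0],[-0.25,-0.709,0.125,0,0,0],[-0.25,-0.709,0.125,0,0,0],[-0.25,-0.709,0.125,0,0,0]]}}

```text
time_s: 10.28
ee_pos: [0.5209, -0.269, 0.3992]
tool_rot: [-3.142, 0.002, 0.002]
contact_force: [-0.2, -0.2, 0.4]
opening: 0.0616
grasp_force: 0.0
```

```bash
cat > gauges.py <<'E'
from h import *
def find(f,z=.008):
    """red pixels + bright handle -> GO foot, direction. Returns list of (foot xy, yaw of GO direction, length)"""
    out=[]
    for m in env.masks_of("wrist","gauge_a"):
        M=m["mask"];ys,xs=np.nonzero(M)
        if len(xs)<150:continue
        P=np.array([atz(f,u,v,z)[:2] for u,v in zip(xs,ys)])
        hsv=cv2.cvtColor(f["img"],cv2.COLOR_RGB2HSV)[ys,xs];red=((hsv[:,0]<10)|(hsv[:,0]>170))&(hsv[:,1]>120)&(hsv[:,2]>80)
        blue=((hsv[:,0]>80)&(hsv[:,0]<130)&(hsv[:,1]>120)).mean()
        v=cv2.fitLine(P.astype(np.float32),cv2.DIST_HUBER,0,.001,.001).ravel();d=v[:2].astype(float);c=v[2:]
        if red.sum()<5:out.append((m["score"],"nored",P.mean(0).round(3)));continue
        if (P[red].mean(0)-P.mean(0))@d>0:d=-d   # d = towards GO
        s=(P-c)@d;a,b=np.percentile(s,.5),np.percentile(s,99.5);mid=c+d*(a+b)/2
        out.append((round(m["score"],2),mid.round(4).tolist(),round(float(np.arctan2(d[1],d[0])),3),round(float(b-a),4),round(float(blue),2),[round(xs.mean()),round(ys.mean())]))
    return out
E
python3 - <<'E'
from gauges import *
f=wrist();save(f,"w2.png");np.savez("w2.npz",**f)
for o in find(f):print(o)
t=env.grab_frame("top");save(t,"top3.png")
E
```

```text
(0.96, [0.6051, -0.285], 0.12, 0.1148, 0.0, [264, 85])
(0.76, [0.4886, -0.162], 0.065, 0.1163, 0.0, [193, 154])
(0.75, [0.4683, -0.2793], -0.032, 0.1142, 0.0, [260, 165])
(0.67, [0.3425, 0.0309], 0.701, 0.1128, 0.64, [95, 231])
(0.61, [0.633, -0.1754], -0.116, 0.1122, 0.0, [196, 65])
```

View pics/w2.png

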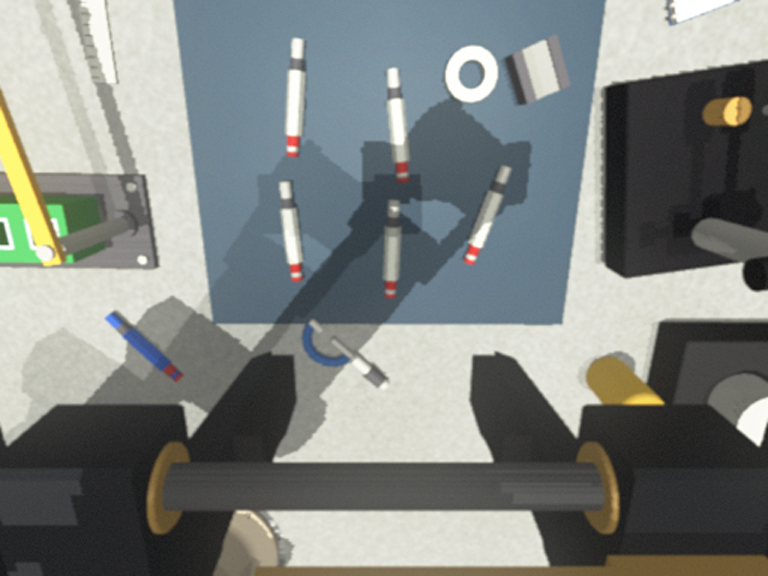

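View pics/top3.png

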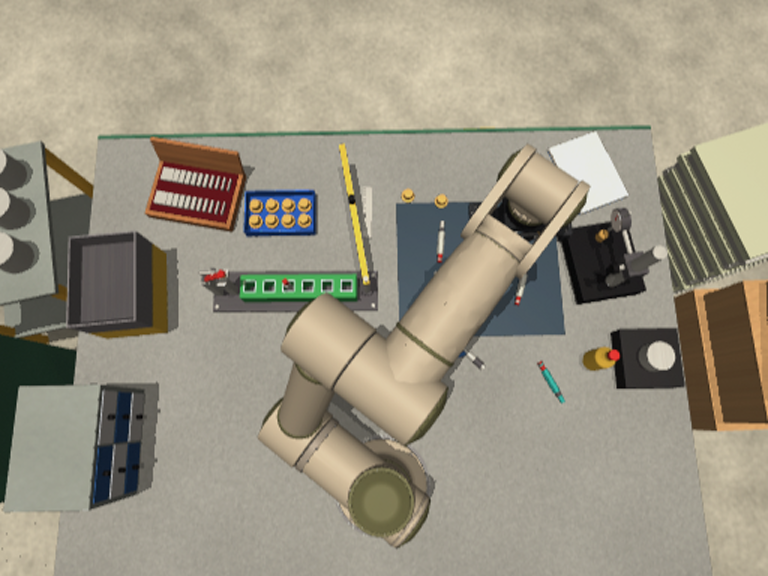

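The bar is fully open (about 1.37 rad). The wrist view shows five gauges with red ends toward the robot. The picks on the mat are at (296,100), (398,125), (290,230), (392,248) and (488,215). The blue one at (145,345) is off the mat and isn't one of them. I'll start with the near-left gauge at (290,230), going to pocket 5.

```bash
cat > job.py <<'E'
from plan import *
pi=np.pi;C=np.array([.502,.205]);G=.074;ZG=.0065
def grip_pose(mid,yaw):
    d=np.array([np.cos(yaw),np.sin(yaw)]);R=rot(yaw,np.radians(30),0)
    foot=np.r_[np.array(mid)+.058*d,.008];tcp=np.r_[foot[:2]-G*d,ZG];return tcp,R,foot
def pick(mid,yaw,pre=()):
    t,R,_=grip_pose(mid,yaw);u=np.array([-.03*np.cos(yaw),-.03*np.sin(yaw),.09])
    plan(list(pre)+[(t+u,R),(t,R)])
PSI={5:.3,4:.25,2:.15,1:.12,0:.1}
def place(k,mid,yaw,dx=0,dy=0,part=0):
    t,R,foot=grip_pose(mid,yaw);R1=rot(PSI[k],np.radians(60),pi)
    inv=R.inv();off=R1.apply(inv.apply(foot-t));ax=R1.apply(inv.apply([-np.cos(yaw),-np.sin(yaw),0]))
    assert ax[2]>.9999
    pk=C+(-.125+.05*k)*np.array([.014,1]);end=np.r_[pk+[dx,dy],.012]-off;print("#end",end.round(4))
    hi=end.copy();hi[2]=.16
    L=[(t+[0,0,.11],R),T(.50,-.13,.15,0,50,.8),T(.46,-.08,.16,0,60,1.8),T(.45,-.05,.16,.05,60,pi)]
    if k>=2:L.append(T(.44,.12,.16,.12,60,pi))
    L+=[(np.r_[.44,hi[1],.16],R1),(hi,R1)]
    if part==1:plan(L)
    if part==2:plan([(end,R1)])
    return end,R1
def leave(k,end,R1):
    f=np.array([np.cos(PSI[k]),np.sin(PSI[k]),0])
    L=[(end-.06*f+[0,0,.02],R1),T(.44,end[1],.16,PSI[k],60,pi)]
    if k>=2:L.append(T(.44,.12,.16,.12,60,pi))
    return L+[T(.45,-.05,.16,.05,60,pi),T(.46,-.08,.16,0,60,1.8),T(.50,-.13,.15,0,50,.8)]
GA={"c":([.4886,-.162],.065)}
E
python3 - <<'E'
from job import *
pick(*GA["c"],pre=[down(.46,-.2,.25,0)])
print("--");place(5,*GA["c"],part=1);print("--");place(5,*GA["c"],part=2)
E
```

```text
[-0.25, 0.292, -0.625, 0.0, -0.0, -0.0] x2 q [-0.66  0.31  1.28 -0.    1.55  0.91] dq 0.34
[-0.25, 0.292, -0.625, 0.0, -0.0, -0.0] x2 q [-0.64  0.25  1.55 -0.    1.34  0.93] dq 0.27
[-0.072, 0.146, -0.639, 0.006, -0.175, 0.021] x2 q [-0.72  0.18  1.87  0.23  0.91  0.69] dq 0.43
[-0.072, 0.146, -0.64, 0.006, -0.174, 0.021] x2 q [-0.82  0.23  2.16  0.82  0.56  0.01] dq 0.68
[0.25, 0.016, -0.75, -0.0, -0.0, 0.0] x2 q [-0.76  0.5   2.13  1.23  0.4  -0.39] dq 0.41
--
#end [0.5052 0.3304 0.086 ]
[-0.0, -0.0, 0.917, -0.0, -0.0, 0.0] x3 q [-0.76  0.24  2.07  0.73  0.58  0.18] dq 1.20
[0.228, 0.275, 0.279, 0.352, -0.209, -0.453] x6 q [-0.75  0.19  2.23  1.56  0.55  0.28] dq 0.83
[-0.334, 0.417, 0.083, 0.547, -0.107, -0.383] x6 q [-0.78  0.1   2.46  1.94  0.72  0.86] dq 0.58
[-0.083, 0.25, 0.0, 0.772, 0.019, -0.418] x8 q [-0.75  0.07  2.5   1.93  0.73  2.2 ] dq 1.34
[-0.042, 0.708, 0.0, -0.0, 0.0, 0.024] x2 q [-0.45  0.04  2.53  2.25  0.61  2.08] dq 0.31
[-0.041, 0.708, 0.0, -0.0, 0.0, 0.023] x2 q [-0.1   0.08  2.49  2.74  0.5   1.82] dq 0.49
[-0.0, 0.877, 0.0, -0.0, 0.0, 0.06] x2 q [0.26 0.17 2.37 3.23 0.45 1.51] dq 0.50
[-0.0, 0.877, 0.0, -0.0, 0.0, 0.06] x2 q [0.52 0.29 2.2  3.61 0.42 1.25] dq 0.38
[0.543, 0.0, 0.0, -0.0, 0.0, 0.0] x2 q [0.43 0.36 2.07 3.48 0.36 1.32] dq 0.13
--
#end [0.5052 0.3304 0.086 ]
[-0.0, 0.0, -0.616, -0.0, 0.0, 0.0] x2 q [0.43 0.54 2.1  3.36 0.55 1.45] dq 3.36
```

Request:
{"name": "send_rows", "arguments": {"moves": [[-0.25,0.292,-0.625,0,0,0],[-0.25,0.292,-0.625,0,0,0]], "claw": 0.4, "newtons": 40}}

```text
time_s: 10.68
ee_pos: [0.4886, -0.2327, 0.3221]
tool_rot: [-3.14, 0.005, 0.002]
contact_force: [-0.2, -1.2, 0.4]
opening: 0.0528
grasp_force: 0.0
```

Request:
{"name": "send_rows", "arguments": {"moves": [[-0.25,0.292,-0.625,0,0,0],[-0.25,0.292,-0.625,0,0,0]]}}

```text
time_s: 10.92
ee_pos: [0.4585, -0.1977, 0.2479]
tool_rot: [-3.141, 0.004, 0.002]
contact_force: [1.1, -0.4, 0.6]
opening: 0.053
grasp_force: 0.0
```

Request:
{"name": "send_rows", "arguments": {"moves": [[-0.072,0.146,-0.639,0.006,-0.175,0.021],[-0.072,0.146,-0.639,0.006,-0.175,0.021]]}}

```text
time_s: 11.18
ee_pos: [0.4504, -0.1808, 0.1718]
tool_rot: [-3.137, -0.264, 0.032]
contact_force: [1.2, -0.6, 0.2]
opening: 0.0531
grasp_force: 0.0
```

Request:
{"name": "send_rows", "arguments": {"moves": [[-0.072,0.146,-0.64,0.006,-0.174,0.021],[-0.072,0.146,-0.64,0.006,-0.174,0.021],[-0.072,0.146,-0.64,0.006,-0.174,0.021],[-0.072,0.146,-0.64,0.006,-0.174,0.021]]}}

```text
time_s: 11.68
ee_pos: [0.4423, -0.1643, 0.0964]
tool_rot: [-3.14, -0.522, 0.064]
contact_force: [0.1, 0.2, -0.1]
opening: 0.0528
grasp_force: 0.0
```

Request:
{"name": "send_rows", "arguments": {"moves": [[0.08,0.005,-0.25,0,0,0],[0.17,0.01,-0.5,0,0,0],[0.25,0.016,-0.75,0,0,0],[0.25,0.016,-0.75,0,0,0]]}}

```text
time_s: 12.18
ee_pos: [0.4736, -0.1628, 0.0067]
tool_rot: [-3.141, -0.523, 0.065]
contact_force: [-0.1, -0.2, -0.1]
opening: 0.0528
grasp_force: 0.0
```

Request:
{"name": "send_rows", "arguments": {"moves": [[0,0,0,0,0,0],[0,0,0,0,0,0],[0,0,0,0,0,0],[0,0,0,0,0,0],[0,0,0,0,0,0]], "claw": 1}}

```text
time_s: 12.8
ee_pos: [0.4728, -0.1634, 0.0074]
tool_rot: [3.141, -0.524, 0.065]
contact_force: [-3.4, 0.3, 6.5]
opening: 0.0159
grasp_force: 40.0
```

Request:
{"name": "send_rows", "arguments": {"moves": [[0,0,0.3,0,0,0],[0,0,0.65,0,0,0],[0,0,0.917,0,0,0]]}}

```text
time_s: 13.18
ee_pos: [0.4725, -0.1633, 0.1185]
tool_rot: [3.14, -0.523, 0.065]
contact_force: [0.2, -0.1, -0.9]
opening: 0.0162
grasp_force: 40.0
```

Request:
{"name": "send_rows", "arguments": {"moves": [[0.228,0.275,0.279,0.352,-0.209,-0.453],[0.228,0.275,0.279,0.352,-0.209,-0.453],[0.228,0.275,0.279,0.352,-0.209,-0.453],[0.228,0.275,0.279,0.352,-0.209,-0.453],[0.228,0.275,0.279,0.352,-0.209,-0.453],[0.228,0.275,0.279,0.352,-0.209,-0.453]]}}

```text
time_s: 13.92
ee_pos: [0.4994, -0.1298, 0.1498]
tool_rot: [-2.438, -0.561, -1.011]
contact_force: [0.7, 0.0, -0.9]
opening: 0.016
grasp_force: 40.0
```

Request:
{"name": "send_rows", "arguments": {"moves": [[-0.334,0.417,0.083,0.547,-0.107,-0.383],[-0.334,0.417,0.083,0.547,-0.107,-0.383],[-0.334,0.417,0.083,0.547,-0.107,-0.383],[-0.334,0.417,0.083,0.547,-0.107,-0.383],[-0.334,0.417,0.083,0.547,-0.107,-0.383],[-0.334,0.417,0.083,0.547,-0.107,-0.383],[-0.334,0.417,0.083,0.547,-0.107,-0.383]]}}

```text
time_s: 14.8
ee_pos: [0.4602, -0.0801, 0.1605]
tool_rot: [-2.108, 0.197, -1.684]
contact_force: [-0.1, 0.0, -1.3]
opening: 0.0157
grasp_force: 40.0
```

Request:
{"name": "send_rows", "arguments": {"moves": [[-0.083,0.25,0,0.772,0.019,-0.418],[-0.083,0.25,0,0.772,0.019,-0.418],[-0.083,0.25,0,0.772,0.019,-0.418],[-0.083,0.25,0,0.772,0.019,-0.418],[-0.083,0.25,0,0.772,0.019,-0.418],[-0.083,0.25,0,0.772,0.019,-0.418],[-0.083,0.25,0,0.772,0.019,-0.418],[-0.083,0.25,0,0.772,0.019,-0.418],[-0.083,0.25,0,0.772,0.019,-0.418]]}}

```text
time_s: 15.92
ee_pos: [0.4502, -0.0502, 0.1606]
tool_rot: [-3.135, 1.047, -3.082]
contact_force: [-0.4, -0.1, -0.4]
opening: 0.0161
grasp_force: 40.0
```

Request:
{"name": "send_rows", "arguments": {"moves": [[-0.042,0.708,0,0,0,0.024],[-0.042,0.708,0,0,0,0.024],[-0.042,0.708,0,0,0,0.024]]}}

```text
time_s: 16.3
ee_pos: [0.4447, 0.0363, 0.1605]
tool_rot: [-3.139, 1.047, -3.047]
contact_force: [0.5, 0.2, -0.6]
opening: 0.0164
grasp_force: 40.0
```

Request:
{"name": "send_rows", "arguments": {"moves": [[-0.041,0.708,0,0,0,0.023],[-0.041,0.708,0,0,0,0.023],[-0.041,0.708,0,0,0,0.023]]}}

```text
time_s: 16.68
ee_pos: [0.4401, 0.1212, 0.1606]
tool_rot: [-3.14, 1.048, -3.015]
contact_force: [0.9, -0.6, -1.1]
opening: 0.0161
grasp_force: 40.0
```

Request:
{"name": "send_rows", "arguments": {"moves": [[0,0.877,0,0,0,0.06],[0,0.877,0,0,0,0.06],[0,0.877,0,0,0,0.06]]}}

```text
time_s: 17.05
ee_pos: [0.441, 0.2255, 0.1608]
tool_rot: [-3.14, 1.049, -2.928]
contact_force: [-0.2, 0.0, -1.2]
opening: 0.0158
grasp_force: 40.0
```

Request:
{"name": "send_rows", "arguments": {"moves": [[0,0.877,0,0,0,0.06],[0,0.877,0,0,0,0.06],[0,0.877,0,0,0,0.06],[0,0.877,0,0,0,0.06]]}}

```text
time_s: 17.55
ee_pos: [0.441, 0.3287, 0.1604]
tool_rot: [-3.141, 1.048, -2.841]
contact_force: [0.4, -0.3, -1.3]
opening: 0.0159
grasp_force: 40.0
```

Request:
{"name": "send_rows", "arguments": {"moves": [[0.27,0,0,0,0,0],[0.543,0,0,0,0,0],[0.543,0,0,0,0,0],[0.543,0,0,0,0,0]]}}

```text
time_s: 18.05
ee_pos: [0.505, 0.3288, 0.1601]
tool_rot: [3.141, 1.047, -2.843]
contact_force: [-0.4, -0.2, -1.1]
opening: 0.0162
grasp_force: 40.0
```

Run:
```python
from h import *
print(env.state()["ee_pos"],env.state()["opening"])
f=env.grab_frame("scene");im=cv2.cvtColor(f["img"],cv2.COLOR_RGB2BGR)[95:260,200:420]
cv2.imwrite("pics/s2.png",cv2.resize(im,None,fx=3.6,fy=3.6,interpolation=cv2.INTER_CUBIC))
```

```text
[0.50499151 0.32875574 0.16006812] 0.01618622677292733
```

View pics/s2.png

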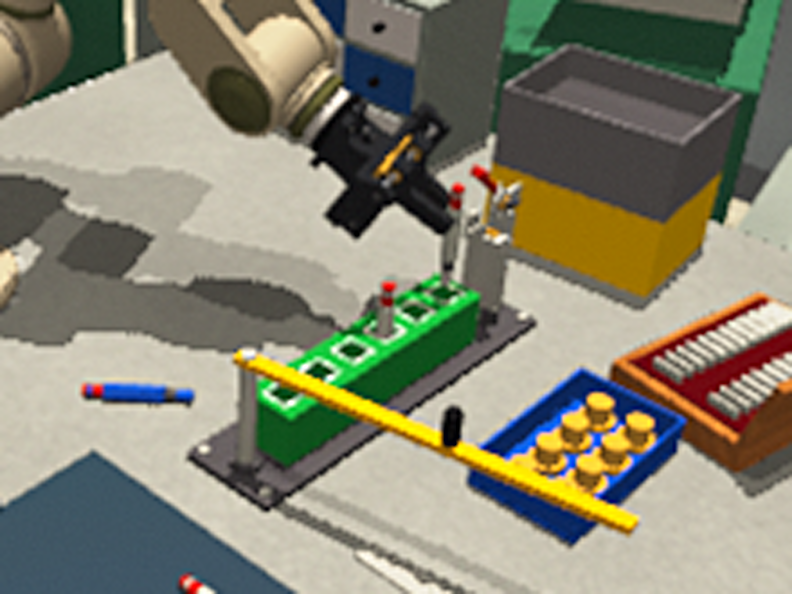

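The gauge hangs upright over pocket 5 at (450,290), red end up. I'll lower and release it, then plan the exit and the next pick, gauge d.

Request:
{"name": "send_rows", "arguments": {"moves": [[0,0.008,-0.15,0,0,0],[0,0.008,-0.3,0,0,0],[0,0.008,-0.45,0,0,0],[0,0.008,-0.616,0,0,0],[0,0.008,-0.616,0,0,0]]}}

```text
time_s: 18.73
ee_pos: [0.5045, 0.3309, 0.0857]
tool_rot: [3.141, 1.046, -2.841]
contact_force: [-0.3, -0.5, -0.4]
opening: 0.016
grasp_force: 40.0
```

Run:
```python
from job import *
x,R=load();json.dump({"x":(x+[0,.008*.12,0]).tolist(),"q":R.as_quat().tolist()},open("cmd.json","w"))
end,R1=place(5,*GA["c"]);D=([.4683,-.2793],-.032)
plan(leave(5,end,R1));print("--");pick(*D)
print("--");place(4,*D,part=1);print("--");place(4,*D,part=2)
```

```text
#end [0.5052 0.3304 0.086 ]
[-0.478, -0.156, 0.166, -0.0, 0.0, 0.0] x2 q [0.46 0.42 2.24 3.39 0.58 1.44] dq 0.15
[-0.065, 0.148, 0.45, -0.0, 0.0, 0.0] x2 q [0.52 0.29 2.2  3.61 0.42 1.25] dq 0.22
[-0.0, -0.877, 0.0, -0.0, 0.0, -0.06] x2 q [0.26 0.17 2.37 3.23 0.45 1.51] dq 0.38
[-0.0, -0.877, 0.0, -0.0, 0.0, -0.06] x2 q [-0.1   0.08  2.49  2.74  0.5   1.82] dq 0.50
[0.042, -0.708, 0.0, -0.0, 0.0, -0.023] x2 q [-0.45  0.04  2.53  2.25  0.61  2.08] dq 0.49
[0.041, -0.708, 0.0, -0.0, 0.0, -0.024] x2 q [-0.75  0.07  2.5   1.93  0.73  2.2 ] dq 0.31
[0.083, -0.25, 0.0, -0.773, -0.019, 0.418] x8 q [-0.78  0.1   2.46  1.95  0.72  0.86] dq 1.34
[0.334, -0.417, -0.083, -0.546, 0.107, 0.383] x6 q [-0.75  0.19  2.23  1.56  0.55  0.28] dq 0.58
--
[-0.324, -0.616, -0.223, -0.17, 0.112, 0.195] x3 q [-0.93  0.24  2.14  1.1   0.64  0.16] dq 2.26
[-0.324, -0.616, -0.223, -0.171, 0.113, 0.195] x3 q [-1.03  0.31  2.04  0.78  0.64 -0.04] dq 0.32
[0.25, -0.008, -0.75, 0.0, -0.0, -0.0] x2 q [-0.97  0.55  2.02  1.06  0.48 -0.31] dq 0.28
--
#end [0.5045 0.2804 0.086 ]
[0.0, 0.0, 0.917, 0.0, -0.0, -0.0] x3 q 
[... 267 characters left out ...]
106, -0.383] x6 q [-0.78  0.1   2.46  1.94  0.72  0.86] dq 0.58
[-0.083, 0.25, 0.0, 0.772, 0.019, -0.418] x8 q [-0.75  0.07  2.5   1.93  0.73  2.2 ] dq 1.34
[-0.042, 0.708, 0.0, -0.0, -0.0, 0.024] x2 q [-0.45  0.04  2.53  2.25  0.61  2.08] dq 0.31
[-0.041, 0.708, 0.0, -0.0, -0.0, 0.023] x2 q [-0.1   0.08  2.49  2.74  0.5   1.82] dq 0.49
[-0.0, 0.668, 0.0, -0.0, -0.0, 0.043] x2 q [0.18 0.15 2.4  3.14 0.45 1.57] dq 0.40
[-0.0, 0.669, 0.0, -0.0, -0.0, 0.044] x2 q [0.41 0.23 2.28 3.47 0.43 1.35] dq 0.33
[0.537, -0.0, 0.0, -0.0, -0.0, -0.0] x2 q [0.34 0.32 2.15 3.35 0.38 1.42] dq 0.13
--
#end [0.5045 0.2804 0.086 ]
[0.0, -0.0, -0.616, -0.0, -0.0, -0.0] x2 q [0.34 0.51 2.17 3.28 0.59 1.5 ] dq 0.10
```

Request:
{"name": "send_rows", "arguments": {"moves": [[0,0,0,0,0,0],[0,0,0,0,0,0],[0,0,0,0,0,0],[0,0,0,0,0,0]], "claw": 0.63}}

```text
time_s: 19.23
ee_pos: [0.5053, 0.3312, 0.0869]
tool_rot: [3.139, 1.048, -2.842]
contact_force: [0.6, 0.3, -0.7]
opening: 0.0325
grasp_force: 0.0
```

Request:
{"name": "send_rows", "arguments": {"moves": [[-0.15,-0.05,0.05,0,0,0],[-0.3,-0.1,0.1,0,0,0],[-0.478,-0.156,0.166,0,0,0]]}}

```text
time_s: 19.6
ee_pos: [0.4474, 0.3122, 0.1067]
tool_rot: [3.14, 1.048, -2.842]
contact_force: [0.6, 0.2, 0.2]
opening: 0.0326
grasp_force: 0.0
```

Request:
{"name": "send_rows", "arguments": {"moves": [[-0.065,0.148,0.45,0,0,0],[-0.065,0.148,0.45,0,0,0]]}}

```text
time_s: 19.85
ee_pos: [0.4405, 0.3317, 0.1648]
tool_rot: [3.136, 1.055, -2.844]
contact_force: [0.2, -0.6, -0.7]
opening: 0.0325
grasp_force: 0.0
```

Request:
{"name": "send_rows", "arguments": {"moves": [[0,-0.877,0,0,0,-0.06],[0,-0.877,0,0,0,-0.06],[0,-0.877,0,0,0,-0.06]]}}

```text
time_s: 20.23
ee_pos: [0.4401, 0.2228, 0.1596]
tool_rot: [3.14, 1.046, -2.935]
contact_force: [0.2, 0.7, -0.1]
opening: 0.0327
grasp_force: 0.0
```

Request:
{"name": "send_rows", "arguments": {"moves": [[0,-0.877,0,0,0,-0.06],[0,-0.877,0,0,0,-0.06],[0,-0.877,0,0,0,-0.06]]}}

```text
time_s: 20.6
ee_pos: [0.4405, 0.1184, 0.1603]
tool_rot: [3.139, 1.048, -3.025]
contact_force: [-0.2, 1.3, 0.4]
opening: 0.0329
grasp_force: 0.0
```

Request:
{"name": "send_rows", "arguments": {"moves": [[0.042,-0.708,0,0,0,-0.023],[0.042,-0.708,0,0,0,-0.023],[0.042,-0.708,0,0,0,-0.023]]}}

```text
time_s: 20.98
ee_pos: [0.4459, 0.0325, 0.1605]
tool_rot: [3.139, 1.048, -3.062]
contact_force: [-0.3, 0.2, 0.5]
opening: 0.0325
grasp_force: 0.0
```

Request:
{"name": "send_rows", "arguments": {"moves": [[0.041,-0.708,0,0,0,-0.024],[0.041,-0.708,0,0,0,-0.024],[0.041,-0.708,0,0,0,-0.024]]}}

```text
time_s: 21.35
ee_pos: [0.4507, -0.0506, 0.1606]
tool_rot: [3.139, 1.049, -3.094]
contact_force: [0.8, 0.4, -0.6]
opening: 0.0325
grasp_force: 0.0
```

Request:
{"name": "send_rows", "arguments": {"moves": [[0.083,-0.25,0,-0.773,-0.019,0.418],[0.083,-0.25,0,-0.773,-0.019,0.418],[0.083,-0.25,0,-0.773,-0.019,0.418],[0.083,-0.25,0,-0.773,-0.019,0.418],[0.083,-0.25,0,-0.773,-0.019,0.418],[0.083,-0.25,0,-0.773,-0.019,0.418],[0.083,-0.25,0,-0.773,-0.019,0.418],[0.083,-0.25,0,-0.773,-0.019,0.418]], "claw": 0.4}}

```text
time_s: 22.35
ee_pos: [0.4602, -0.0782, 0.1603]
tool_rot: [-2.107, 0.199, -1.685]
contact_force: [0.1, 0.6, 0.3]
opening: 0.0529
grasp_force: 0.0
```

Request:
{"name": "send_rows", "arguments": {"moves": [[0.334,-0.417,-0.083,-0.546,0.107,0.383],[0.334,-0.417,-0.083,-0.546,0.107,0.383],[0.334,-0.417,-0.083,-0.546,0.107,0.383],[0.334,-0.417,-0.083,-0.546,0.107,0.383],[0.334,-0.417,-0.083,-0.546,0.107,0.383],[0.334,-0.417,-0.083,-0.546,0.107,0.383]]}}

```text
time_s: 23.1
ee_pos: [0.5006, -0.1288, 0.1507]
tool_rot: [-2.435, -0.562, -1.011]
contact_force: [0.4, -0.4, -0.2]
opening: 0.0531
grasp_force: 0.0
```

Request:
{"name": "send_rows", "arguments": {"moves": [[-0.324,-0.616,-0.223,-0.17,0.112,0.195],[-0.324,-0.616,-0.223,-0.17,0.112,0.195],[-0.324,-0.616,-0.223,-0.17,0.112,0.195]]}}

```text
time_s: 23.48
ee_pos: [0.4616, -0.2046, 0.1236]
tool_rot: [-2.796, -0.617, -0.518]
contact_force: [-0.1, 0.3, 0.4]
opening: 0.0527
grasp_force: 0.0
```

Request:
{"name": "send_rows", "arguments": {"moves": [[-0.324,-0.616,-0.223,-0.171,0.113,0.195],[-0.324,-0.616,-0.223,-0.171,0.113,0.195],[-0.324,-0.616,-0.223,-0.171,0.113,0.195],[-0.324,-0.616,-0.223,-0.171,0.113,0.195]]}}

```text
time_s: 23.98
ee_pos: [0.4232, -0.2769, 0.0969]
tool_rot: [-3.141, -0.524, -0.034]
contact_force: [0.2, 0.2, 0.4]
opening: 0.0526
grasp_force: 0.0
```

Run:
```python
from gauges import *
f=wrist();save(f,"w3.png",1)
for o in find(f):print(o)
# rack state from scene
g=env.grab_frame("scene");im=cv2.cvtColor(g["img"],cv2.COLOR_RGB2BGR)[95:260,200:420]
a=cv2.resize(im,None,fx=2.33,fy=2.33,interpolation=cv2.INTER_CUBIC);b=cv2.imread("pics/w3.png")[:,100:386]
cv2.imwrite("pics/c3.png",np.hstack([a,b[:a.shape[0]]]))
```

```text
(0.94, [0.5093, -0.3887], -0.312, 0.1191, 0.0, [380, 151])
(0.84, [0.6151, -0.1231], -0.052, 0.1004, 0.0, [80, 48])
(0.7, [0.4692, -0.2799], -0.031, 0.1141, 0.0, [256, 201])
(0.66, [0.6024, -0.2852], 0.112, 0.115, 0.0, [257, 56])
```

View pics/c3.png

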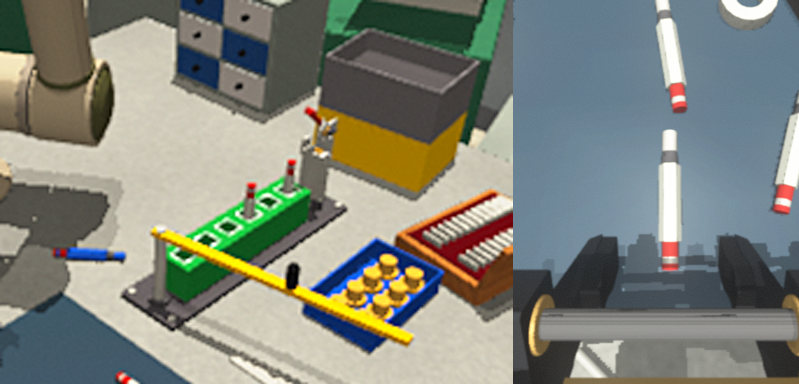

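The gauge is home in pocket 5 at (291,175), level with the stored one. Gauge d is centred ahead of the fingers and unchanged. Gauge e has been knocked to about (.615,-.123), so I'll re-measure it before picking it. Next: pick d and place it in pocket 4.

Request:
{"name": "send_rows", "arguments": {"moves": [[0.08,-0.002,-0.25,0,0,0],[0.17,-0.005,-0.5,0,0,0],[0.25,-0.008,-0.75,0,0,0],[0.25,-0.008,-0.75,0,0,0]]}}

```text
time_s: 24.62
ee_pos: [0.4526, -0.2785, 0.0059]
tool_rot: [-3.141, -0.522, -0.034]
contact_force: [-0.6, 0.7, -0.2]
opening: 0.0527
grasp_force: 0.0
```

Request:
{"name": "send_rows", "arguments": {"moves": [[0,0,0,0,0,0],[0,0,0,0,0,0],[0,0,0,0,0,0],[0,0,0,0,0,0],[0,0,0,0,0,0]], "claw": 1}}

```text
time_s: 25.25
ee_pos: [0.4523, -0.2792, 0.0072]
tool_rot: [3.139, -0.523, -0.031]
contact_force: [-1.5, 0.6, 3.6]
opening: 0.0164
grasp_force: 40.0
```

Request:
{"name": "send_rows", "arguments": {"moves": [[0,0,0.3,0,0,0],[0,0,0.65,0,0,0],[0,0,0.917,0,0,0]]}}

```text
time_s: 25.62
ee_pos: [0.4522, -0.279, 0.1184]
tool_rot: [3.139, -0.523, -0.031]
contact_force: [0.2, -0.6, -0.8]
opening: 0.0159
grasp_force: 40.0
```

Request:
{"name": "send_rows", "arguments": {"moves": [[0.199,0.62,0.14,0.17,-0.113,-0.195],[0.199,0.62,0.14,0.17,-0.113,-0.195],[0.199,0.62,0.14,0.17,-0.113,-0.195]]}}

```text
time_s: 26.0
ee_pos: [0.476, -0.2032, 0.1337]
tool_rot: [-2.795, -0.618, -0.517]
contact_force: [0.0, -0.5, -1.6]
opening: 0.0161
grasp_force: 40.0
```

Request:
{"name": "send_rows", "arguments": {"moves": [[0.199,0.62,0.139,0.171,-0.113,-0.195],[0.199,0.62,0.139,0.171,-0.113,-0.195],[0.199,0.62,0.139,0.171,-0.113,-0.195]]}}

```text
time_s: 26.38
ee_pos: [0.4997, -0.1286, 0.1501]
tool_rot: [-2.433, -0.561, -1.014]
contact_force: [0.6, -0.4, -1.0]
opening: 0.0167
grasp_force: 40.0
```

Request:
{"name": "send_rows", "arguments": {"moves": [[-0.334,0.417,0.083,0.547,-0.106,-0.383],[-0.334,0.417,0.083,0.547,-0.106,-0.383],[-0.334,0.417,0.083,0.547,-0.106,-0.383],[-0.334,0.417,0.083,0.547,-0.106,-0.383],[-0.334,0.417,0.083,0.547,-0.106,-0.383],[-0.334,0.417,0.083,0.547,-0.106,-0.383],[-0.334,0.417,0.083,0.547,-0.106,-0.383]]}}

```text
time_s: 27.25
ee_pos: [0.4598, -0.0801, 0.1602]
tool_rot: [-2.108, 0.199, -1.687]
contact_force: [-0.3, -0.8, -1.0]
opening: 0.016
grasp_force: 40.0
```

Request:
{"name": "send_rows", "arguments": {"moves": [[-0.083,0.25,0,0.772,0.019,-0.418],[-0.083,0.25,0,0.772,0.019,-0.418],[-0.083,0.25,0,0.772,0.019,-0.418],[-0.083,0.25,0,0.772,0.019,-0.418],[-0.083,0.25,0,0.772,0.019,-0.418],[-0.083,0.25,0,0.772,0.019,-0.418],[-0.083,0.25,0,0.772,0.019,-0.418],[-0.083,0.25,0,0.772,0.019,-0.418],[-0.083,0.25,0,0.772,0.019,-0.418]]}}

```text
time_s: 28.38
ee_pos: [0.4501, -0.0502, 0.1605]
tool_rot: [-3.136, 1.047, -3.084]
contact_force: [-0.1, -0.3, -0.9]
opening: 0.0162
grasp_force: 40.0
```

Request:
{"name": "send_rows", "arguments": {"moves": [[-0.042,0.708,0,0,0,0.024],[-0.042,0.708,0,0,0,0.024],[-0.042,0.708,0,0,0,0.024]]}}

```text
time_s: 28.75
ee_pos: [0.4446, 0.0363, 0.1604]
tool_rot: [-3.139, 1.047, -3.049]
contact_force: [1.0, -0.6, 0.0]
opening: 0.0162
grasp_force: 40.0
```

Request:
{"name": "send_rows", "arguments": {"moves": [[-0.041,0.708,0,0,0,0.023],[-0.041,0.708,0,0,0,0.023],[-0.041,0.708,0,0,0,0.023]]}}

```text
time_s: 29.12
ee_pos: [0.44, 0.1211, 0.1605]
tool_rot: [-3.141, 1.048, -3.016]
contact_force: [0.3, -0.2, -1.6]
opening: 0.0161
grasp_force: 40.0
```

Request:
{"name": "send_rows", "arguments": {"moves": [[0,0.668,0,0,0,0.043],[0,0.668,0,0,0,0.043],[0,0.668,0,0,0,0.043]]}}

```text
time_s: 29.5
ee_pos: [0.4408, 0.1996, 0.1606]
tool_rot: [-3.141, 1.048, -2.955]
contact_force: [-0.5, 0.1, -2.1]
opening: 0.0164
grasp_force: 40.0
```

Request:
{"name": "send_rows", "arguments": {"moves": [[0,0.669,0,0,0,0.044],[0,0.669,0,0,0,0.044],[0,0.669,0,0,0,0.044],[0,0.669,0,0,0,0.044]]}}

```text
time_s: 30.0
ee_pos: [0.4406, 0.2785, 0.1604]
tool_rot: [3.14, 1.047, -2.893]
contact_force: [0.4, 0.6, -1.4]
opening: 0.0165
grasp_force: 40.0
```

Request:
{"name": "send_rows", "arguments": {"moves": [[0.27,0,0,0,0,0],[0.537,0,0,0,0,0],[0.537,0,0,0,0,0],[0.537,0,0,0,0,0]]}}

```text
time_s: 30.5
ee_pos: [0.504, 0.279, 0.16]
tool_rot: [3.14, 1.046, -2.893]
contact_force: [0.9, 0.3, 0.0]
opening: 0.0161
grasp_force: 40.0
```

Run:
```python
from job import *
end,R1=place(4,[.4683,-.2793],-.032);B=([.509,-.3885],-.312)
plan(leave(4,end,R1));print("--");pick(*B)
print("--");place(2,*B,part=1);print("--");place(2,*B,part=2)
```

```text
#end [0.5045 0.2804 0.086 ]
[-0.484, -0.124, 0.166, -0.0, -0.0, -0.0] x2 q [0.35 0.39 2.32 3.3  0.62 1.5 ] dq 0.24
[-0.053, 0.124, 0.45, -0.0, -0.0, -0.0] x2 q [0.41 0.23 2.28 3.47 0.43 1.35] dq 0.19
[-0.0, -0.668, 0.0, -0.0, -0.0, -0.043] x2 q [0.18 0.15 2.4  3.13 0.45 1.58] dq 0.34
[-0.0, -0.669, 0.0, -0.0, -0.0, -0.044] x2 q [-0.1   0.08  2.49  2.74  0.5   1.82] dq 0.40
[0.042, -0.708, 0.0, -0.0, -0.0, -0.023] x2 q [-0.45  0.04  2.53  2.25  0.61  2.08] dq 0.49
[0.041, -0.708, 0.0, -0.0, -0.0, -0.024] x2 q [-0.75  0.07  2.5   1.93  0.73  2.2 ] dq 0.31
[0.083, -0.25, 0.0, -0.773, -0.019, 0.418] x8 q [-0.78  0.1   2.46  1.95  0.72  0.86] dq 1.34
[0.334, -0.417, -0.083, -0.546, 0.107, 0.383] x6 q [-0.75  0.19  2.23  1.56  0.55  0.28] dq 0.58
--
[-0.097, -0.679, -0.149, -0.101, 0.089, 0.07] x2 q [-0.88  0.26  2.11  1.2   0.57  0.33] dq 2.14
[-0.097, -0.679, -0.148, -0.101, 0.089, 0.07] x2 q [-0.96  0.35  1.97  0.91  0.57  0.35] dq 0.29
[-0.096, -0.678, -0.149, -0.101, 0.089, 0.069] x2 q [-1.01  0.45  1.82  0.66  0.55  0.36] dq 0.25
[0.238, -0.077, -0.75, 0.0, 0.0, 0.0] x2 q [-0.97  0.6
[... 379 characters left out ...]
 -0.07] x2 q [-0.75  0.19  2.23  1.55  0.55  0.28] dq 0.39
[-0.334, 0.417, 0.083, 0.546, -0.107, -0.383] x6 q [-0.78  0.1   2.46  1.95  0.72  0.86] dq 0.58
[-0.083, 0.25, 0.0, 0.773, 0.019, -0.418] x8 q [-0.75  0.07  2.5   1.93  0.73  2.2 ] dq 1.34
[-0.042, 0.708, 0.0, -0.0, 0.0, 0.024] x2 q [-0.45  0.04  2.53  2.25  0.61  2.08] dq 0.31
[-0.041, 0.708, 0.0, -0.0, 0.0, 0.023] x2 q [-0.1   0.08  2.49  2.74  0.5   1.82] dq 0.49
[-0.0, 0.502, 0.0, -0.0, 0.0, 0.02] x2 q [0.13 0.13 2.42 3.11 0.46 1.59] dq 0.37
[0.526, 0.0, 0.0, -0.0, 0.0, 0.0] x2 q [0.11 0.24 2.28 3.05 0.42 1.63] dq 0.15
--
#end [0.5031 0.1802 0.086 ]
[-0.0, 0.0, -0.616, -0.0, 0.0, 0.0] x2 q [0.11 0.46 2.3  3.08 0.67 1.6 ] dq 0.30
```

Request:
{"name": "send_rows", "arguments": {"moves": [[0,0.005,-0.15,0,0,0],[0,0.005,-0.3,0,0,0],[0,0.005,-0.45,0,0,0],[0,0,-0.616,0,0,0],[0,0,-0.616,0,0,0]]}}

```text
time_s: 31.12
ee_pos: [0.5035, 0.2798, 0.0855]
tool_rot: [3.14, 1.045, -2.891]
contact_force: [0.0, 0.1, -0.8]
opening: 0.0164
grasp_force: 40.0
```

Request:
{"name": "send_rows", "arguments": {"moves": [[0,0,0,0,0,0],[0,0,0,0,0,0],[0,0,0,0,0,0],[0,0,0,0,0,0]], "claw": 0.63}}

```text
time_s: 31.62
ee_pos: [0.5046, 0.2802, 0.0869]
tool_rot: [3.139, 1.048, -2.892]
contact_force: [-0.0, 0.6, -0.1]
opening: 0.0328
grasp_force: 0.0
```

Request:
{"name": "send_rows", "arguments": {"moves": [[-0.15,-0.04,0.05,0,0,0],[-0.3,-0.08,0.1,0,0,0],[-0.484,-0.124,0.166,0,0,0]]}}

```text
time_s: 32.0
ee_pos: [0.446, 0.265, 0.1067]
tool_rot: [3.139, 1.048, -2.892]
contact_force: [0.9, 0.7, 0.2]
opening: 0.0326
grasp_force: 0.0
```

Request:
{"name": "send_rows", "arguments": {"moves": [[-0.053,0.124,0.45,0,0,0],[-0.053,0.124,0.45,0,0,0]]}}

```text
time_s: 32.25
ee_pos: [0.4407, 0.2814, 0.1649]
tool_rot: [3.136, 1.056, -2.893]
contact_force: [1.1, -0.2, -0.3]
opening: 0.0325
grasp_force: 0.0
```

Request:
{"name": "send_rows", "arguments": {"moves": [[0,-0.668,0,0,0,-0.043],[0,-0.668,0,0,0,-0.043],[0,-0.668,0,0,0,-0.043]]}}

```text
time_s: 32.62
ee_pos: [0.4402, 0.1989, 0.1599]
tool_rot: [3.139, 1.046, -2.959]
contact_force: [0.6, -0.6, 0.7]
opening: 0.0326
grasp_force: 0.0
```

Request:
{"name": "send_rows", "arguments": {"moves": [[0,-0.669,0,0,0,-0.044],[0,-0.669,0,0,0,-0.044],[0,-0.669,0,0,0,-0.044]]}}

```text
time_s: 33.0
ee_pos: [0.4405, 0.1191, 0.1603]
tool_rot: [3.139, 1.048, -3.025]
contact_force: [1.1, 0.3, 0.6]
opening: 0.0325
grasp_force: 0.0
```

Request:
{"name": "send_rows", "arguments": {"moves": [[0.042,-0.708,0,0,0,-0.023],[0.042,-0.708,0,0,0,-0.023],[0.042,-0.708,0,0,0,-0.023]]}}

```text
time_s: 33.38
ee_pos: [0.446, 0.0331, 0.1607]
tool_rot: [3.14, 1.049, -3.06]
contact_force: [0.3, 0.4, 0.3]
opening: 0.0329
grasp_force: 0.0
```

Request:
{"name": "send_rows", "arguments": {"moves": [[0.041,-0.708,0,0,0,-0.024],[0.041,-0.708,0,0,0,-0.024],[0.041,-0.708,0,0,0,-0.024]]}}

```text
time_s: 33.75
ee_pos: [0.4508, -0.0503, 0.1607]
tool_rot: [3.14, 1.049, -3.093]
contact_force: [-0.3, 1.1, 0.2]
opening: 0.0332
grasp_force: 0.0
```

Request:
{"name": "send_rows", "arguments": {"moves": [[0.083,-0.25,0,-0.773,-0.019,0.418],[0.083,-0.25,0,-0.773,-0.019,0.418],[0.083,-0.25,0,-0.773,-0.019,0.418],[0.083,-0.25,0,-0.773,-0.019,0.418],[0.083,-0.25,0,-0.773,-0.019,0.418],[0.083,-0.25,0,-0.773,-0.019,0.418],[0.083,-0.25,0,-0.773,-0.019,0.418],[0.083,-0.25,0,-0.773,-0.019,0.418]], "claw": 0.4}}

```text
time_s: 34.75
ee_pos: [0.4603, -0.078, 0.1604]
tool_rot: [-2.107, 0.199, -1.685]
contact_force: [0.2, -0.5, 0.3]
opening: 0.053
grasp_force: 0.0
```

Request:
{"name": "send_rows", "arguments": {"moves": [[0.334,-0.417,-0.083,-0.546,0.107,0.383],[0.334,-0.417,-0.083,-0.546,0.107,0.383],[0.334,-0.417,-0.083,-0.546,0.107,0.383],[0.334,-0.417,-0.083,-0.546,0.107,0.383],[0.334,-0.417,-0.083,-0.546,0.107,0.383],[0.334,-0.417,-0.083,-0.546,0.107,0.383]]}}

```text
time_s: 35.5
ee_pos: [0.5007, -0.1286, 0.1507]
tool_rot: [-2.435, -0.562, -1.011]
contact_force: [0.5, -0.2, 0.2]
opening: 0.0529
grasp_force: 0.0
```

Request:
{"name": "send_rows", "arguments": {"moves": [[-0.097,-0.679,-0.149,-0.101,0.089,0.07],[-0.097,-0.679,-0.149,-0.101,0.089,0.07]]}}

```text
time_s: 35.75
ee_pos: [0.4893, -0.2123, 0.1329]
tool_rot: [-2.674, -0.597, -0.777]
contact_force: [0.2, -0.7, -0.4]
opening: 0.053
grasp_force: 0.0
```

Request:
{"name": "send_rows", "arguments": {"moves": [[-0.097,-0.679,-0.148,-0.101,0.089,0.07],[-0.097,-0.679,-0.148,-0.101,0.089,0.07]]}}

```text
time_s: 36.0
ee_pos: [0.4779, -0.2942, 0.1148]
tool_rot: [-2.916, -0.584, -0.537]
contact_force: [0.7, 0.8, -0.6]
opening: 0.0532
grasp_force: 0.0
```

Request:
{"name": "send_rows", "arguments": {"moves": [[-0.096,-0.678,-0.149,-0.101,0.089,0.069],[-0.096,-0.678,-0.149,-0.101,0.089,0.069],[-0.096,-0.678,-0.149,-0.101,0.089,0.069],[-0.096,-0.678,-0.149,-0.101,0.089,0.069]]}}

```text
time_s: 36.5
ee_pos: [0.466, -0.3727, 0.0969]
tool_rot: [-3.14, -0.524, -0.314]
contact_force: [0.6, 1.5, -0.6]
opening: 0.0529
grasp_force: 0.0
```

Run:
```python
from gauges import *
s=env.state();print(s["time_s"],s["ee_pos"].round(4))
f=wrist()
for o in find(f):print(o)
```

```text
36.5 [ 0.466  -0.3727  0.0969]
(0.84, [0.6056, -0.2851], 0.116, 0.1207, 0.0, [111, 133])
(0.67, [0.5092, -0.3884], -0.308, 0.1166, 0.0, [257, 202])
```

b is unchanged. Pick it and place it in pocket 2.

Request:
{"name": "send_rows", "arguments": {"moves": [[0.08,-0.026,-0.25,0,0,0],[0.16,-0.052,-0.5,0,0,0],[0.238,-0.077,-0.75,0,0,0],[0.238,-0.077,-0.75,0,0,0]]}}

```text
time_s: 37.1
ee_pos: [0.4943, -0.383, 0.0061]
tool_rot: [-3.141, -0.523, -0.313]
contact_force: [-0.8, 0.3, -0.2]
opening: 0.053
grasp_force: 0.0
```

Request:
{"name": "send_rows", "arguments": {"moves": [[0,0,0,0,0,0],[0,0,0,0,0,0],[0,0,0,0,0,0],[0,0,0,0,0,0],[0,0,0,0,0,0]], "claw": 1}}

```text
time_s: 37.72
ee_pos: [0.4938, -0.3839, 0.0073]
tool_rot: [3.14, -0.524, -0.312]
contact_force: [-2.3, 1.8, 4.6]
opening: 0.0161
grasp_force: 40.0
```

Request:
{"name": "send_rows", "arguments": {"moves": [[0,0,0.3,0,0,0],[0,0,0.65,0,0,0],[0,0,0.917,0,0,0]]}}

```text
time_s: 38.1
ee_pos: [0.4937, -0.3839, 0.1185]
tool_rot: [3.139, -0.524, -0.312]
contact_force: [0.9, -0.3, -1.9]
opening: 0.016
grasp_force: 40.0
```

Request:
{"name": "send_rows", "arguments": {"moves": [[0.017,0.704,0.093,0.101,-0.089,-0.07],[0.017,0.704,0.093,0.101,-0.089,-0.07]]}}

```text
time_s: 38.35
ee_pos: [0.4953, -0.2971, 0.1281]
tool_rot: [-2.913, -0.582, -0.54]
contact_force: [-0.0, 0.1, -1.0]
opening: 0.0162
grasp_force: 40.0
```

Request:
{"name": "send_rows", "arguments": {"moves": [[0.017,0.705,0.093,0.101,-0.089,-0.069],[0.017,0.705,0.093,0.101,-0.089,-0.069]]}}

```text
time_s: 38.6
ee_pos: [0.4971, -0.2122, 0.1389]
tool_rot: [-2.67, -0.594, -0.779]
contact_force: [0.6, -0.9, -0.7]
opening: 0.016
grasp_force: 40.0
```

Request:
{"name": "send_rows", "arguments": {"moves": [[0.018,0.704,0.093,0.101,-0.089,-0.07],[0.018,0.704,0.093,0.101,-0.089,-0.07],[0.018,0.704,0.093,0.101,-0.089,-0.07]]}}

```text
time_s: 38.98
ee_pos: [0.4997, -0.1288, 0.1503]
tool_rot: [-2.437, -0.561, -1.01]
contact_force: [0.0, -0.5, -0.1]
opening: 0.0164
grasp_force: 40.0
```

Request:
{"name": "send_rows", "arguments": {"moves": [[-0.334,0.417,0.083,0.546,-0.107,-0.383],[-0.334,0.417,0.083,0.546,-0.107,-0.383],[-0.334,0.417,0.083,0.546,-0.107,-0.383],[-0.334,0.417,0.083,0.546,-0.107,-0.383],[-0.334,0.417,0.083,0.546,-0.107,-0.383],[-0.334,0.417,0.083,0.546,-0.107,-0.383],[-0.334,0.417,0.083,0.546,-0.107,-0.383]]}}

```text
time_s: 39.85
ee_pos: [0.4602, -0.0812, 0.1604]
tool_rot: [-2.107, 0.196, -1.687]
contact_force: [0.3, 0.5, -0.9]
opening: 0.0161
grasp_force: 40.0
```

Request:
{"name": "send_rows", "arguments": {"moves": [[-0.083,0.25,0,0.773,0.019,-0.418],[-0.083,0.25,0,0.773,0.019,-0.418],[-0.083,0.25,0,0.773,0.019,-0.418],[-0.083,0.25,0,0.773,0.019,-0.418],[-0.083,0.25,0,0.773,0.019,-0.418],[-0.083,0.25,0,0.773,0.019,-0.418],[-0.083,0.25,0,0.773,0.019,-0.418],[-0.083,0.25,0,0.773,0.019,-0.418],[-0.083,0.25,0,0.773,0.019,-0.418]]}}

```text
time_s: 40.98
ee_pos: [0.4502, -0.0506, 0.1606]
tool_rot: [-3.136, 1.048, -3.084]
contact_force: [0.2, 0.6, -0.6]
opening: 0.016
grasp_force: 40.0
```

Request:
{"name": "send_rows", "arguments": {"moves": [[-0.042,0.708,0,0,0,0.024],[-0.042,0.708,0,0,0,0.024],[-0.042,0.708,0,0,0,0.024]]}}

```text
time_s: 41.35
ee_pos: [0.4448, 0.0362, 0.1605]
tool_rot: [-3.139, 1.048, -3.048]
contact_force: [0.6, -0.2, -1.7]
opening: 0.0162
grasp_force: 40.0
```

Request:
{"name": "send_rows", "arguments": {"moves": [[-0.041,0.708,0,0,0,0.023],[-0.041,0.708,0,0,0,0.023],[-0.041,0.708,0,0,0,0.023]]}}

```text
time_s: 41.72
ee_pos: [0.4401, 0.1211, 0.1606]
tool_rot: [-3.141, 1.048, -3.016]
contact_force: [0.2, 0.5, -0.3]
opening: 0.0161
grasp_force: 40.0
```

Request:
{"name": "send_rows", "arguments": {"moves": [[0,0.502,0,0,0,0.02],[0,0.502,0,0,0,0.02],[0,0.502,0,0,0,0.02],[0,0.502,0,0,0,0.02]]}}

```text
time_s: 42.22
ee_pos: [0.4406, 0.1786, 0.1605]
tool_rot: [3.141, 1.048, -2.993]
contact_force: [0.3, 0.1, -1.2]
opening: 0.0161
grasp_force: 40.0
```

Request:
{"name": "send_rows", "arguments": {"moves": [[0.27,0,0,0,0,0],[0.526,0,0,0,0,0],[0.526,0,0,0,0,0],[0.526,0,0,0,0,0]]}}

```text
time_s: 42.72
ee_pos: [0.5026, 0.179, 0.1601]
tool_rot: [3.14, 1.047, -2.993]
contact_force: [-0.6, -0.7, -0.1]
opening: 0.016
grasp_force: 40.0
```

Run:
```python
from job import *
from h import *
f=env.grab_frame("scene");im=cv2.cvtColor(f["img"],cv2.COLOR_RGB2BGR)[110:340,130:400]
cv2.imwrite("pics/s4.png",cv2.resize(im,None,fx=2.6,fy=2.6,interpolation=cv2.INTER_CUBIC))
json.dump(json.load(open("cmd.json")),open("cmd_bak.json","w"))
```

```text
(no output)
```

View pics/s4.png

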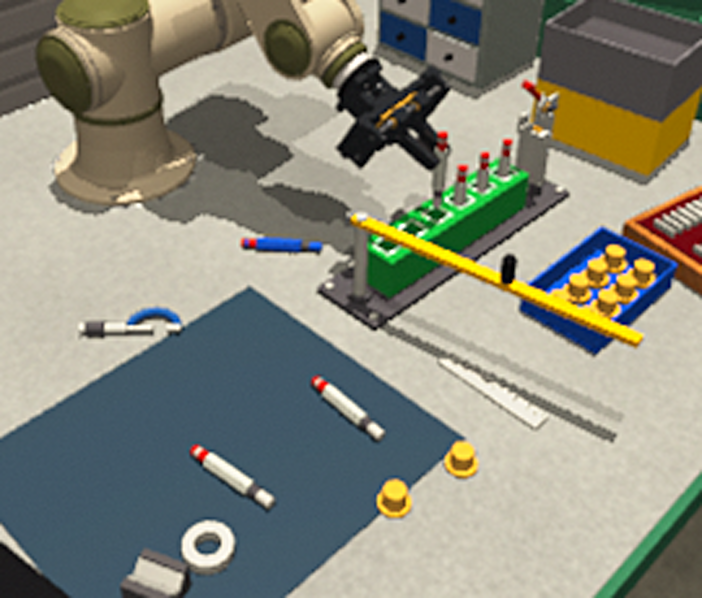

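Gauges stand in pockets 5, 4 and 3, and the held one is over pocket 2 at (437,195). Two gauges remain on the mat, at (230,475) and (347,405). I'll lower and release this one, then go for gauge a.

Request:
{"name": "send_rows", "arguments": {"moves": [[0,0.006,-0.15,0,0,0],[0,0.006,-0.3,0,0,0],[0,0.006,-0.45,0,0,0],[0,0,-0.616,0,0,0],[0,0,-0.616,0,0,0]]}}

```text
time_s: 43.4
ee_pos: [0.5022, 0.1797, 0.0854]
tool_rot: [3.139, 1.045, -2.993]
contact_force: [-0.3, 0.1, -1.6]
opening: 0.0163
grasp_force: 40.0
```

Request:
{"name": "send_rows", "arguments": {"moves": [[0,0,0,0,0,0],[0,0,0,0,0,0],[0,0,0,0,0,0],[0,0,0,0,0,0]], "claw": 0.63}}

```text
time_s: 43.9
ee_pos: [0.5033, 0.18, 0.0869]
tool_rot: [3.139, 1.048, -2.993]
contact_force: [0.8, 0.0, 0.3]
opening: 0.0326
grasp_force: 0.0
```

Run:
```python
from job import *
B=([.509,-.3885],-.312);A=([.6052,-.285],.118)
end,R1=place(2,*B)
plan(leave(2,end,R1));print("--");pick(*A)
print("--");place(1,*A,part=1);print("--");place(1,*A,part=2)
```

```text
#end [0.5031 0.1802 0.086 ]
[-0.495, -0.074, 0.166, -0.0, 0.0, 0.0] x2 q [0.1  0.33 2.46 3.07 0.7  1.6 ] dq 0.15
[-0.031, 0.074, 0.45, -0.0, 0.0, 0.0] x1 q [0.13 0.13 2.42 3.11 0.46 1.59] dq 0.23
[-0.0, -0.502, 0.0, -0.0, 0.0, -0.02] x2 q [-0.1   0.08  2.49  2.74  0.5   1.82] dq 0.37
[0.042, -0.708, 0.0, -0.0, 0.0, -0.023] x2 q [-0.45  0.04  2.53  2.25  0.61  2.08] dq 0.49
[0.041, -0.708, 0.0, -0.0, 0.0, -0.024] x2 q [-0.75  0.07  2.5   1.93  0.73  2.2 ] dq 0.31
[0.083, -0.25, 0.0, -0.773, -0.019, 0.418] x8 q [-0.78  0.1   2.46  1.95  0.72  0.86] dq 1.34
[0.334, -0.417, -0.083, -0.546, 0.107, 0.383] x6 q [-0.75  0.19  2.23  1.55  0.55  0.28] dq 0.58
--
[0.248, -0.668, -0.223, -0.18, 0.1, 0.243] x3 q [-0.82  0.36  1.96  1.06  0.64  0.25] dq 2.01
[0.248, -0.669, -0.223, -0.179, 0.1, 0.244] x3 q [-0.83  0.53  1.67  0.66  0.72  0.16] dq 0.40
[0.248, 0.03, -0.75, -0.001, 0.0, -0.0] x2 q [-0.78  0.72  1.64  0.79  0.59  0.04] dq 0.19
--
#end [0.5024 0.1302 0.086 ]
[0.0, -0.0, 0.917, 0.0, 0.0, -0.0] x3 q [-0.78  0.55  1.59  0.61  0.76  0.27] dq 2.47
[-0.372, 0.654, 0.14, 0.18, -0.1, -0.243] x3 q [-0.79  0.36  1.92  1.02  0.64  0.32] dq 0.42
[-0.372, 0.653, 0.139, 0.18, -0.1, -0.244] x3 q [-0.75  0.19  2.23  1.56  0.55  0.28] dq 0.53
[-0.334, 0.417, 0.083, 0.546, -0.107, -0.383] x6 q [-0.78  0.1   2.46  1.95  0.72  0.86] dq 0.58
[-0.083, 0.25, 0.0, 0.773, 0.019, -0.418] x8 q [-0.75  0.07  2.5   1.93  0.73  2.2 ] dq 1.34
[-0.042, 0.751, 0.0, -0.0, 0.0, 0.024] x2 q [-0.43  0.04  2.53  2.28  0.6   2.06] dq 0.34
[-0.041, 0.75, 0.0, -0.0, 0.0, 0.023] x2 q [-0.05  0.09  2.48  2.82  0.49  1.77] dq 0.54
[0.52, 0.0, 0.0, -0.0, 0.0, 0.0] x2 q [-0.04  0.2   2.33  2.81  0.45  1.79] dq 0.15
--
#end [0.5024 0.1302 0.086 ]
[0.0, 0.0, -0.616, -0.0, 0.0, 0.0] x2 q [-0.04  0.44  2.36  2.93  0.71  1.65] dq 0.15
```

Request:
{"name": "send_rows", "arguments": {"moves": [[-0.16,-0.024,0.05,0,0,0],[-0.32,-0.048,0.1,0,0,0],[-0.495,-0.074,0.166,0,0,0]]}}

```text
time_s: 44.28
ee_pos: [0.4432, 0.171, 0.1067]
tool_rot: [3.139, 1.048, -2.993]
contact_force: [-0.0, -0.0, 0.6]
opening: 0.0326
grasp_force: 0.0
```

Request:
{"name": "send_rows", "arguments": {"moves": [[-0.031,0.074,0.45,0,0,0],[-0.031,0.074,0.45,0,0,0]]}}

```text
time_s: 44.52
ee_pos: [0.441, 0.1807, 0.1658]
tool_rot: [3.14, 1.059, -2.991]
contact_force: [1.3, -0.2, -0.3]
opening: 0.0327
grasp_force: 0.0
```

Request:
{"name": "send_rows", "arguments": {"moves": [[0,-0.502,0,0,0,-0.02],[0,-0.502,0,0,0,-0.02]]}}

```text
time_s: 44.78
ee_pos: [0.4399, 0.1186, 0.1597]
tool_rot: [3.138, 1.047, -3.025]
contact_force: [-0.3, -0.2, 0.2]
opening: 0.0327
grasp_force: 0.0
```

Request:
{"name": "send_rows", "arguments": {"moves": [[0.042,-0.708,0,0,0,-0.023],[0.042,-0.708,0,0,0,-0.023],[0.042,-0.708,0,0,0,-0.023]]}}

```text
time_s: 45.15
ee_pos: [0.4453, 0.0322, 0.1598]
tool_rot: [3.136, 1.047, -3.065]
contact_force: [-0.2, -0.4, 0.2]
opening: 0.0329
grasp_force: 0.0
```

Request:
{"name": "send_rows", "arguments": {"moves": [[0.041,-0.708,0,0,0,-0.024],[0.041,-0.708,0,0,0,-0.024],[0.041,-0.708,0,0,0,-0.024]]}}

```text
time_s: 45.52
ee_pos: [0.4503, -0.0506, 0.1601]
tool_rot: [3.137, 1.048, -3.097]
contact_force: [-0.0, 0.6, -0.2]
opening: 0.0327
grasp_force: 0.0
```

Request:
{"name": "send_rows", "arguments": {"moves": [[0.083,-0.25,0,-0.773,-0.019,0.418],[0.083,-0.25,0,-0.773,-0.019,0.418],[0.083,-0.25,0,-0.773,-0.019,0.418],[0.083,-0.25,0,-0.773,-0.019,0.418],[0.083,-0.25,0,-0.773,-0.019,0.418],[0.083,-0.25,0,-0.773,-0.019,0.418],[0.083,-0.25,0,-0.773,-0.019,0.418],[0.083,-0.25,0,-0.773,-0.019,0.418]], "claw": 0.4}}

```text
time_s: 46.52
ee_pos: [0.46, -0.0782, 0.16]
tool_rot: [-2.108, 0.2, -1.685]
contact_force: [0.3, 0.3, 0.1]
opening: 0.0527
grasp_force: 0.0
```

Request:
{"name": "send_rows", "arguments": {"moves": [[0.334,-0.417,-0.083,-0.546,0.107,0.383],[0.334,-0.417,-0.083,-0.546,0.107,0.383],[0.334,-0.417,-0.083,-0.546,0.107,0.383],[0.334,-0.417,-0.083,-0.546,0.107,0.383],[0.334,-0.417,-0.083,-0.546,0.107,0.383],[0.334,-0.417,-0.083,-0.546,0.107,0.383]]}}

```text
time_s: 47.28
ee_pos: [0.5004, -0.1288, 0.1504]
tool_rot: [-2.436, -0.561, -1.011]
contact_force: [-0.3, -0.7, -0.4]
opening: 0.0527
grasp_force: 0.0
```

Request:
{"name": "send_rows", "arguments": {"moves": [[0.248,-0.668,-0.223,-0.18,0.1,0.243],[0.248,-0.668,-0.223,-0.18,0.1,0.243],[0.248,-0.668,-0.223,-0.18,0.1,0.243]]}}

```text
time_s: 47.65
ee_pos: [0.5306, -0.2108, 0.1229]
tool_rot: [-2.798, -0.627, -0.44]
contact_force: [-0.5, 0.3, -0.8]
opening: 0.0525
grasp_force: 0.0
```

Request:
{"name": "send_rows", "arguments": {"moves": [[0.248,-0.669,-0.223,-0.179,0.1,0.244],[0.248,-0.669,-0.223,-0.179,0.1,0.244],[0.248,-0.669,-0.223,-0.179,0.1,0.244],[0.248,-0.669,-0.223,-0.179,0.1,0.244]]}}

```text
time_s: 48.15
ee_pos: [0.5604, -0.2891, 0.0965]
tool_rot: [-3.138, -0.524, 0.115]
contact_force: [-0.6, -0.6, 0.7]
opening: 0.0533
grasp_force: 0.0
```

Run:
```python
from gauges import *
s=env.state();print(s["time_s"],s["ee_pos"].round(4))
f=wrist()
for o in find(f):print(o)
```

```text
48.15 [ 0.5604 -0.2891  0.0965]
(0.79, [0.6256, -0.1238], -0.058, 0.1157, 0.0, [71, 157])
(0.79, [0.6055, -0.2851], 0.116, 0.1155, 0.0, [256, 202])
(0.6, 'nored', array([ 0.658, -0.361]))
```

Gauge a is unchanged, and e is now measured at (.6256,-.1238) with yaw -.058. Pick a and place it in pocket 1.

Request:
{"name": "send_rows", "arguments": {"moves": [[0.08,0.01,-0.25,0,0,0],[0.165,0.02,-0.5,0,0,0],[0.248,0.03,-0.75,0,0,0],[0.248,0.03,-0.75,0,0,0]]}}

```text
time_s: 48.75
ee_pos: [0.5895, -0.2865, 0.006]
tool_rot: [-3.139, -0.524, 0.114]
contact_force: [-0.5, 0.4, 0.1]
opening: 0.0526
grasp_force: 0.0
```

Request:
{"name": "send_rows", "arguments": {"moves": [[0,0,0,0,0,0],[0,0,0,0,0,0],[0,0,0,0,0,0],[0,0,0,0,0,0],[0,0,0,0,0,0]], "claw": 1}}

```text
time_s: 49.38
ee_pos: [0.5893, -0.2871, 0.0072]
tool_rot: [3.141, -0.524, 0.118]
contact_force: [-1.2, 1.5, 1.4]
opening: 0.0161
grasp_force: 40.0
```

Request:
{"name": "send_rows", "arguments": {"moves": [[0,0,0.3,0,0,0],[0,0,0.65,0,0,0],[0,0,0.917,0,0,0]]}}

```text
time_s: 49.75
ee_pos: [0.5893, -0.2872, 0.1186]
tool_rot: [3.141, -0.524, 0.118]
contact_force: [0.8, -0.8, -1.3]
opening: 0.0163
grasp_force: 40.0
```

Request:
{"name": "send_rows", "arguments": {"moves": [[-0.372,0.654,0.14,0.18,-0.1,-0.243],[-0.372,0.654,0.14,0.18,-0.1,-0.243],[-0.372,0.654,0.14,0.18,-0.1,-0.243]]}}

```text
time_s: 50.12
ee_pos: [0.5437, -0.2069, 0.134]
tool_rot: [-2.793, -0.629, -0.444]
contact_force: [1.1, -0.2, -0.7]
opening: 0.0162
grasp_force: 40.0
```

Request:
{"name": "send_rows", "arguments": {"moves": [[-0.372,0.653,0.139,0.18,-0.1,-0.244],[-0.372,0.653,0.139,0.18,-0.1,-0.244],[-0.372,0.653,0.139,0.18,-0.1,-0.244]]}}

```text
time_s: 50.5
ee_pos: [0.4989, -0.1285, 0.1504]
tool_rot: [-2.432, -0.56, -1.017]
contact_force: [0.7, 0.6, -0.1]
opening: 0.0158
grasp_force: 40.0
```

Request:
{"name": "send_rows", "arguments": {"moves": [[-0.334,0.417,0.083,0.546,-0.107,-0.383],[-0.334,0.417,0.083,0.546,-0.107,-0.383],[-0.334,0.417,0.083,0.546,-0.107,-0.383],[-0.334,0.417,0.083,0.546,-0.107,-0.383],[-0.334,0.417,0.083,0.546,-0.107,-0.383],[-0.334,0.417,0.083,0.546,-0.107,-0.383],[-0.334,0.417,0.083,0.546,-0.107,-0.383]]}}

```text
time_s: 51.38
ee_pos: [0.4598, -0.0802, 0.1603]
tool_rot: [-2.107, 0.198, -1.687]
contact_force: [0.4, 0.6, -0.6]
opening: 0.0157
grasp_force: 40.0
```

Request:
{"name": "send_rows", "arguments": {"moves": [[-0.083,0.25,0,0.773,0.019,-0.418],[-0.083,0.25,0,0.773,0.019,-0.418],[-0.083,0.25,0,0.773,0.019,-0.418],[-0.083,0.25,0,0.773,0.019,-0.418],[-0.083,0.25,0,0.773,0.019,-0.418],[-0.083,0.25,0,0.773,0.019,-0.418],[-0.083,0.25,0,0.773,0.019,-0.418],[-0.083,0.25,0,0.773,0.019,-0.418],[-0.083,0.25,0,0.773,0.019,-0.418]]}}

```text
time_s: 52.5
ee_pos: [0.4501, -0.0503, 0.1605]
tool_rot: [-3.136, 1.047, -3.086]
contact_force: [0.6, -0.4, -1.1]
opening: 0.016
grasp_force: 40.0
```

Request:
{"name": "send_rows", "arguments": {"moves": [[-0.042,0.751,0,0,0,0.024],[-0.042,0.751,0,0,0,0.024],[-0.042,0.751,0,0,0,0.024]]}}

```text
time_s: 52.88
ee_pos: [0.4445, 0.0419, 0.1604]
tool_rot: [-3.139, 1.047, -3.049]
contact_force: [0.9, -1.1, -0.7]
opening: 0.0162
grasp_force: 40.0
```

Request:
{"name": "send_rows", "arguments": {"moves": [[-0.041,0.75,0,0,0,0.023],[-0.041,0.75,0,0,0,0.023],[-0.041,0.75,0,0,0,0.023],[-0.041,0.75,0,0,0,0.023]]}}

```text
time_s: 53.38
ee_pos: [0.4406, 0.1291, 0.1606]
tool_rot: [-3.141, 1.048, -3.022]
contact_force: [1.0, 0.2, -0.6]
opening: 0.0162
grasp_force: 40.0
```

Request:
{"name": "send_rows", "arguments": {"moves": [[0.27,0,0,0,0,0],[0.52,0,0,0,0,0],[0.52,0,0,0,0,0],[0.52,0,0,0,0,0]]}}

```text
time_s: 53.88
ee_pos: [0.502, 0.1286, 0.1601]
tool_rot: [3.14, 1.046, -3.025]
contact_force: [-0.6, -0.2, -0.2]
opening: 0.0164
grasp_force: 40.0
```

Request:
{"name": "send_rows", "arguments": {"moves": [[0,0.006,-0.15,0,0,0],[0,0.006,-0.3,0,0,0],[0,0.006,-0.45,0,0,0],[0,0,-0.616,0,0,0],[0,0,-0.616,0,0,0]]}}

```text
time_s: 54.5
ee_pos: [0.5015, 0.1294, 0.0854]
tool_rot: [3.138, 1.044, -3.026]
contact_force: [-0.2, -0.2, -1.1]
opening: 0.016
grasp_force: 40.0
```

Run:
```python
from job import *
A=([.6052,-.285],.118);E=([.6256,-.1238],-.058)
end,R1=place(1,*A)
plan(leave(1,end,R1));print("--");pick(*E)
print("--");place(0,*E,part=1);print("--");place(0,*E,part=2)
```

```text
#end [0.5024 0.1302 0.086 ]
[-0.496, -0.06, 0.166, -0.0, 0.0, 0.0] x2 q [-0.08  0.31  2.51  2.88  0.74  1.67] dq 0.16
[-0.024, 0.06, 0.45, -0.0, 0.0, 0.0] x1 q [-0.05  0.09  2.48  2.82  0.49  1.77] dq 0.25
[0.042, -0.751, 0.0, -0.0, 0.0, -0.023] x2 q [-0.43  0.04  2.53  2.28  0.6   2.06] dq 0.54
[0.041, -0.75, 0.0, -0.0, 0.0, -0.024] x2 q [-0.75  0.07  2.5   1.93  0.73  2.2 ] dq 0.34
[0.083, -0.25, 0.0, -0.773, -0.019, 0.418] x8 q [-0.78  0.1   2.46  1.95  0.72  0.86] dq 1.34
[0.334, -0.417, -0.083, -0.546, 0.107, 0.383] x6 q [-0.75  0.19  2.23  1.56  0.55  0.28] dq 0.58
--
[0.664, 0.074, -0.446, -0.337, 0.229, 0.373] x5 q [-0.49  0.42  1.86  0.53  0.43  0.69] dq 2.39
[0.249, -0.014, -0.75, -0.0, -0.0, 0.0] x2 q [-0.47  0.64  1.81  0.79  0.28  0.44] dq 0.26
--
#end [0.5017 0.0801 0.086 ]
[0.0, -0.0, 0.917, -0.0, -0.0, 0.0] x3 q [-0.47  0.44  1.76  0.44  0.49  0.82] dq 2.49
[-0.913, -0.06, 0.279, 0.337, -0.229, -0.373] x5 q [-0.75  0.19  2.23  1.56  0.55  0.28] dq 1.12
[-0.334, 0.417, 0.083, 0.546, -0.107, -0.383] x6 q [-0.78  0.1   2.46  1.95  0.72  0.86] dq 0.58
[-0.083, 0.25, 0.0, 0.773, 0.019, -0.418] x8 q [-0.75  0.07  2.5   1.93  0.73  2.2 ] dq 1.34
[-0.042, 0.542, 0.0, -0.0, 0.0, 0.017] x2 q [-0.53  0.04  2.53  2.16  0.64  2.12] dq 0.23
[-0.041, 0.542, 0.0, -0.0, 0.0, 0.017] x2 q [-0.27  0.05  2.52  2.49  0.54  1.96] dq 0.33
[0.514, 0.0, 0.0, -0.0, 0.0, -0.0] x2 q [-0.21  0.18  2.36  2.56  0.5   1.94] dq 0.16
--
#end [0.5017 0.0801 0.086 ]
[0.0, 0.0, -0.616, -0.0, 0.0, -0.0] x2 q [-0.21  0.43  2.39  2.75  0.75  1.71] dq 0.18
```

Request:
{"name": "send_rows", "arguments": {"moves": [[0,0,0,0,0,0],[0,0,0,0,0,0],[0,0,0,0,0,0],[0,0,0,0,0,0]], "claw": 0.63}}

```text
time_s: 55.0
ee_pos: [0.5026, 0.1299, 0.0869]
tool_rot: [3.139, 1.048, -3.024]
contact_force: [0.3, -0.0, -0.4]
opening: 0.0326
grasp_force: 0.0
```

Request:
{"name": "send_rows", "arguments": {"moves": [[-0.16,-0.02,0.05,0,0,0],[-0.32,-0.04,0.1,0,0,0],[-0.496,-0.06,0.166,0,0,0]]}}

```text
time_s: 55.38
ee_pos: [0.4424, 0.1227, 0.1067]
tool_rot: [3.139, 1.047, -3.024]
contact_force: [0.1, -0.5, 0.9]
opening: 0.0326
grasp_force: 0.0
```

Request:
{"name": "send_rows", "arguments": {"moves": [[-0.024,0.06,0.45,0,0,0],[-0.024,0.06,0.45,0,0,0]]}}

```text
time_s: 55.62
ee_pos: [0.4408, 0.1302, 0.1651]
tool_rot: [-3.14, 1.057, -3.02]
contact_force: [0.6, -0.9, -0.2]
opening: 0.0327
grasp_force: 0.0
```

Request:
{"name": "send_rows", "arguments": {"moves": [[0.042,-0.751,0,0,0,-0.023],[0.042,-0.751,0,0,0,-0.023],[0.042,-0.751,0,0,0,-0.023]]}}

```text
time_s: 56.0
ee_pos: [0.4455, 0.0364, 0.16]
tool_rot: [3.138, 1.047, -3.066]
contact_force: [-0.3, 0.1, 0.3]
opening: 0.0326
grasp_force: 0.0
```

Request:
{"name": "send_rows", "arguments": {"moves": [[0.041,-0.75,0,0,0,-0.024],[0.041,-0.75,0,0,0,-0.024],[0.041,-0.75,0,0,0,-0.024]]}}

```text
time_s: 56.38
ee_pos: [0.4504, -0.051, 0.1602]
tool_rot: [3.137, 1.048, -3.099]
contact_force: [0.0, -0.1, -0.4]
opening: 0.0327
grasp_force: 0.0
```

Request:
{"name": "send_rows", "arguments": {"moves": [[0.083,-0.25,0,-0.773,-0.019,0.418],[0.083,-0.25,0,-0.773,-0.019,0.418],[0.083,-0.25,0,-0.773,-0.019,0.418],[0.083,-0.25,0,-0.773,-0.019,0.418],[0.083,-0.25,0,-0.773,-0.019,0.418],[0.083,-0.25,0,-0.773,-0.019,0.418],[0.083,-0.25,0,-0.773,-0.019,0.418],[0.083,-0.25,0,-0.773,-0.019,0.418]], "claw": 0.4}}

```text
time_s: 57.38
ee_pos: [0.46, -0.0781, 0.16]
tool_rot: [-2.107, 0.201, -1.686]
contact_force: [0.1, -0.3, 0.5]
opening: 0.053
grasp_force: 0.0
```

Request:
{"name": "send_rows", "arguments": {"moves": [[0.334,-0.417,-0.083,-0.546,0.107,0.383],[0.334,-0.417,-0.083,-0.546,0.107,0.383],[0.334,-0.417,-0.083,-0.546,0.107,0.383],[0.334,-0.417,-0.083,-0.546,0.107,0.383],[0.334,-0.417,-0.083,-0.546,0.107,0.383],[0.334,-0.417,-0.083,-0.546,0.107,0.383]]}}

```text
time_s: 58.12
ee_pos: [0.5004, -0.1288, 0.1504]
tool_rot: [-2.434, -0.561, -1.012]
contact_force: [-0.0, -0.1, 0.3]
opening: 0.0527
grasp_force: 0.0
```

Request:
{"name": "send_rows", "arguments": {"moves": [[0.664,0.074,-0.446,-0.337,0.229,0.373],[0.664,0.074,-0.446,-0.337,0.229,0.373],[0.664,0.074,-0.446,-0.337,0.229,0.373],[0.664,0.074,-0.446,-0.337,0.229,0.373],[0.664,0.074,-0.446,-0.337,0.229,0.373],[0.664,0.074,-0.446,-0.337,0.229,0.373],[0.664,0.074,-0.446,-0.337,0.229,0.373]]}}

```text
time_s: 59.0
ee_pos: [0.5796, -0.1204, 0.0965]
tool_rot: [-3.137, -0.523, -0.063]
contact_force: [0.4, -0.2, 0.2]
opening: 0.0529
grasp_force: 0.0
```

Run:
```python
from gauges import *
s=env.state();print(s["time_s"],s["ee_pos"].round(4))
f=wrist()
for o in find(f):print(o)
```

```text
59.0 [ 0.5796 -0.1204  0.0965]
(0.82, [0.6251, -0.1235], -0.064, 0.1163, 0.0, [255, 201])
```

Request:
{"name": "send_rows", "arguments": {"moves": [[0.08,-0.005,-0.25,0,0,0],[0.165,-0.01,-0.5,0,0,0],[0.249,-0.014,-0.75,0,0,0],[0.249,-0.014,-0.75,0,0,0]]}}

```text
time_s: 59.6
ee_pos: [0.6098, -0.1233, 0.0058]
tool_rot: [-3.139, -0.523, -0.062]
contact_force: [-0.4, 0.2, 0.9]
opening: 0.0528
grasp_force: 0.0
```

Request:
{"name": "send_rows", "arguments": {"moves": [[0,0,0,0,0,0],[0,0,0,0,0,0],[0,0,0,0,0,0],[0,0,0,0,0,0],[0,0,0,0,0,0]], "claw": 1}}

```text
time_s: 60.22
ee_pos: [0.6096, -0.1231, 0.0072]
tool_rot: [-3.141, -0.524, -0.059]
contact_force: [-3.0, 0.3, 3.6]
opening: 0.0163
grasp_force: 40.0
```

Request:
{"name": "send_rows", "arguments": {"moves": [[0,0,0.3,0,0,0],[0,0,0.65,0,0,0],[0,0,0.917,0,0,0]]}}

```text
time_s: 60.6
ee_pos: [0.6095, -0.1231, 0.1185]
tool_rot: [3.142, -0.524, -0.059]
contact_force: [-0.2, 0.2, -1.3]
opening: 0.0164
grasp_force: 40.0
```

Request:
{"name": "send_rows", "arguments": {"moves": [[-0.913,-0.06,0.279,0.337,-0.229,-0.373],[-0.913,-0.06,0.279,0.337,-0.229,-0.373],[-0.913,-0.06,0.279,0.337,-0.229,-0.373],[-0.913,-0.06,0.279,0.337,-0.229,-0.373],[-0.913,-0.06,0.279,0.337,-0.229,-0.373],[-0.913,-0.06,0.279,0.337,-0.229,-0.373]]}}

```text
time_s: 61.35
ee_pos: [0.4996, -0.1301, 0.15]
tool_rot: [-2.436, -0.561, -1.012]
contact_force: [-0.8, -0.4, -1.8]
opening: 0.0163
grasp_force: 40.0
```

Request:
{"name": "send_rows", "arguments": {"moves": [[-0.334,0.417,0.083,0.546,-0.107,-0.383],[-0.334,0.417,0.083,0.546,-0.107,-0.383],[-0.334,0.417,0.083,0.546,-0.107,-0.383],[-0.334,0.417,0.083,0.546,-0.107,-0.383],[-0.334,0.417,0.083,0.546,-0.107,-0.383],[-0.334,0.417,0.083,0.546,-0.107,-0.383],[-0.334,0.417,0.083,0.546,-0.107,-0.383]]}}

```text
time_s: 62.22
ee_pos: [0.4601, -0.0801, 0.1604]
tool_rot: [-2.107, 0.197, -1.685]
contact_force: [-0.4, -0.8, -0.5]
opening: 0.0155
grasp_force: 40.0
```

Request:
{"name": "send_rows", "arguments": {"moves": [[-0.083,0.25,0,0.773,0.019,-0.418],[-0.083,0.25,0,0.773,0.019,-0.418],[-0.083,0.25,0,0.773,0.019,-0.418],[-0.083,0.25,0,0.773,0.019,-0.418],[-0.083,0.25,0,0.773,0.019,-0.418],[-0.083,0.25,0,0.773,0.019,-0.418],[-0.083,0.25,0,0.773,0.019,-0.418],[-0.083,0.25,0,0.773,0.019,-0.418],[-0.083,0.25,0,0.773,0.019,-0.418]]}}

```text
time_s: 63.35
ee_pos: [0.4501, -0.0502, 0.1606]
tool_rot: [-3.135, 1.047, -3.085]
contact_force: [0.8, -1.0, -1.5]
opening: 0.0162
grasp_force: 40.0
```

Request:
{"name": "send_rows", "arguments": {"moves": [[-0.042,0.542,0,0,0,0.017],[-0.042,0.542,0,0,0,0.017]]}}

```text
time_s: 63.6
ee_pos: [0.4438, 0.019, 0.1601]
tool_rot: [-3.14, 1.046, -3.057]
contact_force: [0.4, -0.2, -1.2]
opening: 0.0159
grasp_force: 40.0
```

Request:
{"name": "send_rows", "arguments": {"moves": [[-0.041,0.542,0,0,0,0.017],[-0.041,0.542,0,0,0,0.017],[-0.041,0.542,0,0,0,0.017],[-0.041,0.542,0,0,0,0.017]]}}

```text
time_s: 64.1
ee_pos: [0.4405, 0.0789, 0.1606]
tool_rot: [3.141, 1.048, -3.042]
contact_force: [0.2, -0.4, -1.1]
opening: 0.0162
grasp_force: 40.0
```

Request:
{"name": "send_rows", "arguments": {"moves": [[0.27,0,0,0,0,0],[0.514,0,0,0,0,0],[0.514,0,0,0,0,0],[0.514,0,0,0,0,0]]}}

```text
time_s: 64.6
ee_pos: [0.5012, 0.0791, 0.1601]
tool_rot: [3.14, 1.046, -3.045]
contact_force: [-0.9, -0.0, -0.5]
opening: 0.0161
grasp_force: 40.0
```

Request:
{"name": "send_rows", "arguments": {"moves": [[0,0.006,-0.15,0,0,0],[0,0.006,-0.3,0,0,0],[0,0.006,-0.45,0,0,0],[0,0,-0.616,0,0,0],[0,0,-0.616,0,0,0]]}}

```text
time_s: 65.22
ee_pos: [0.5008, 0.0795, 0.0855]
tool_rot: [3.137, 1.044, -3.046]
contact_force: [-0.0, -0.3, -1.0]
opening: 0.0157
grasp_force: 40.0
```

Request:
{"name": "send_rows", "arguments": {"moves": [[0,0,0,0,0,0],[0,0,0,0,0,0],[0,0,0,0,0,0],[0,0,0,0,0,0]], "claw": 0.63}}

```text
time_s: 65.72
ee_pos: [0.5018, 0.0799, 0.0869]
tool_rot: [3.14, 1.048, -3.043]
contact_force: [0.0, 0.5, 0.1]
opening: 0.0327
grasp_force: 0.0
```

Run:
```python
from job import *
E=([.6256,-.1238],-.058);end,R1=place(0,*E)
plan(leave(0,end,R1)+[down(.46,-.2,.25,0),down(.52,-.12,.30,0)])
```

```text
#end [0.5017 0.0801 0.086 ]
[-0.497, -0.05, 0.166, -0.0, 0.0, -0.0] x2 q [-0.29  0.29  2.56  2.65  0.78  1.73] dq 0.16
[-0.017, 0.05, 0.45, -0.0, 0.0, -0.0] x1 q [-0.27  0.05  2.52  2.49  0.54  1.96] dq 0.24
[0.042, -0.542, 0.0, -0.0, 0.0, -0.017] x2 q [-0.53  0.04  2.53  2.16  0.64  2.11] dq 0.33
[0.041, -0.542, 0.0, -0.0, 0.0, -0.017] x2 q [-0.75  0.07  2.5   1.93  0.73  2.2 ] dq 0.23
[0.083, -0.25, 0.0, -0.773, -0.019, 0.418] x8 q [-0.78  0.1   2.46  1.95  0.72  0.86] dq 1.34
[0.334, -0.417, -0.083, -0.546, 0.107, 0.383] x6 q [-0.75  0.19  2.23  1.56  0.55  0.28] dq 0.58
[-0.334, -0.583, 0.833, -0.232, 0.549, 0.499] x7 q [-0.64  0.25  1.55  0.    1.34  0.93] dq 1.55
[0.5, 0.666, 0.417, -0.001, -0.0, -0.0] x3 q [-0.45  0.3   1.36 -0.    1.48  1.12] dq 0.20
```

Request:
{"name": "send_rows", "arguments": {"moves": [[-0.15,-0.02,0.05,0,0,0],[-0.3,-0.04,0.15,0,0,0],[-0.44,-0.05,0.3,0,0,0]]}}

```text
time_s: 66.1
ee_pos: [0.4482, 0.0738, 0.1225]
tool_rot: [3.138, 1.046, -3.044]
contact_force: [0.7, -0.5, 0.6]
opening: 0.0321
grasp_force: 0.0
```

Request:
{"name": "send_rows", "arguments": {"moves": [[-0.074,0.05,0.316,0,0,0],[-0.074,0.05,0.316,0,0,0]]}}

```text
time_s: 66.35
ee_pos: [0.4404, 0.08, 0.1639]
tool_rot: [-3.138, 1.055, -3.038]
contact_force: [0.2, -0.4, -0.1]
opening: 0.0327
grasp_force: 0.0
```

Request:
{"name": "send_rows", "arguments": {"moves": [[0.042,-0.542,0,0,0,-0.017],[0.042,-0.542,0,0,0,-0.017]]}}

```text
time_s: 66.6
ee_pos: [0.4455, 0.0128, 0.1599]
tool_rot: [3.138, 1.047, -3.073]
contact_force: [-0.5, 0.1, 0.3]
opening: 0.0326
grasp_force: 0.0
```

Request:
{"name": "send_rows", "arguments": {"moves": [[0.041,-0.542,0,0,0,-0.017],[0.041,-0.542,0,0,0,-0.017],[0.041,-0.542,0,0,0,-0.017]]}}

```text
time_s: 66.97
ee_pos: [0.4498, -0.0499, 0.1596]
tool_rot: [3.135, 1.046, -3.098]
contact_force: [0.3, 1.8, -0.6]
opening: 0.0324
grasp_force: 0.0
```

Request:
{"name": "send_rows", "arguments": {"moves": [[0.083,-0.25,0,-0.773,-0.019,0.418],[0.083,-0.25,0,-0.773,-0.019,0.418],[0.083,-0.25,0,-0.773,-0.019,0.418],[0.083,-0.25,0,-0.773,-0.019,0.418],[0.083,-0.25,0,-0.773,-0.019,0.418],[0.083,-0.25,0,-0.773,-0.019,0.418],[0.083,-0.25,0,-0.773,-0.019,0.418],[0.083,-0.25,0,-0.773,-0.019,0.418]]}}

```text
time_s: 67.97
ee_pos: [0.46, -0.0779, 0.16]
tool_rot: [-2.107, 0.2, -1.684]
contact_force: [1.1, 0.1, 0.7]
opening: 0.0327
grasp_force: 0.0
```

Request:
{"name": "send_rows", "arguments": {"moves": [[0.334,-0.417,-0.083,-0.546,0.107,0.383],[0.334,-0.417,-0.083,-0.546,0.107,0.383],[0.334,-0.417,-0.083,-0.546,0.107,0.383],[0.334,-0.417,-0.083,-0.546,0.107,0.383],[0.334,-0.417,-0.083,-0.546,0.107,0.383],[0.334,-0.417,-0.083,-0.546,0.107,0.383]]}}

```text
time_s: 68.72
ee_pos: [0.5004, -0.1287, 0.1504]
tool_rot: [-2.434, -0.561, -1.011]
contact_force: [0.6, 0.8, -0.1]
opening: 0.0326
grasp_force: 0.0
```

Request:
{"name": "send_rows", "arguments": {"moves": [[-0.334,-0.583,0.833,-0.232,0.549,0.499],[-0.334,-0.583,0.833,-0.232,0.549,0.499],[-0.334,-0.583,0.833,-0.232,0.549,0.499],[-0.334,-0.583,0.833,-0.232,0.549,0.499],[-0.334,-0.583,0.833,-0.232,0.549,0.499],[-0.334,-0.583,0.833,-0.232,0.549,0.499],[-0.334,-0.583,0.833,-0.232,0.549,0.499],[-0.334,-0.583,0.833,-0.232,0.549,0.499]]}}

```text
time_s: 69.72
ee_pos: [0.461, -0.1983, 0.2499]
tool_rot: [-3.141, 0.004, 0.001]
contact_force: [-0.5, 0.0, 0.2]
opening: 0.0327
grasp_force: 0.0
```

Request:
{"name": "send_rows", "arguments": {"moves": [[0.5,0.666,0.417,0,0,0],[0.5,0.666,0.417,0,0,0],[0.5,0.666,0.417,0,0,0],[0.5,0.666,0.417,0,0,0]]}}

```text
time_s: 70.22
ee_pos: [0.5196, -0.1196, 0.2994]
tool_rot: [-3.14, 0.002, -0.001]
contact_force: [-0.8, -0.7, 0.6]
opening: 0.0324
grasp_force: 0.0
```

Run:
```python
from h import *
t=env.grab_frame("top");h2=cv2.cvtColor(t["img"],cv2.COLOR_RGB2HSV);y=cv2.inRange(h2,(22,120,120),(32,255,255));y[:90]=0;y[200:]=0;y[:,:218]=0;y[:,252:]=0
ys,xs=np.nonzero(y);P=np.array([atz(t,u,v,.141) for u,v in zip(xs,ys)]);v=cv2.fitLine(P[:,:2].astype(np.float32),cv2.DIST_HUBER,0,.001,.001).ravel()
print(len(P),P.min(0).round(3),P.max(0).round(3),"angle",np.arctan2(abs(v[0]),abs(v[1])))
g=env.grab_frame("scene");im=cv2.cvtColor(g["img"],cv2.COLOR_RGB2BGR)[110:340,130:400]
cv2.imwrite("pics/s5.png",cv2.resize(im,None,fx=2.6,fy=2.6,interpolation=cv2.INTER_CUBIC))
```

```text
368 [0.487 0.023 0.141] [0.862 0.092 0.141] angle 1.4155649
```

View pics/s5.png

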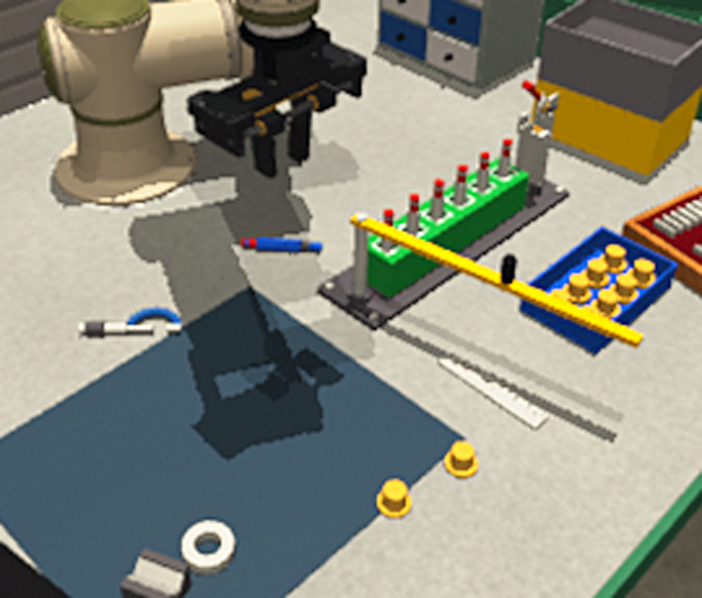

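All six gauges stand level in the rack with red ends up, and the bar is at its open stop with the knob near (.702,.06). Next I'll swing the bar shut.

Run:
```python
from plan import *
H=np.array([.4995,.028])
def K(a,off=0,z=.153):
    k=H+.205*np.array([np.sin(a),np.cos(a)])+off*np.array([np.cos(a),-np.sin(a)]);return down(*k,z,np.pi/2-a)
plan([down(.64,0,.28,.1),K(1.4156,0,.255),K(1.4156)]+[K(a,-.008) for a in(1.2,.95,.7,.45,.25,.12)]+[K(.014,-.008),K(.014,-.014),K(.014,-.002),K(.014,-.002,.255)])
```

```text
[0.5, 0.5, -0.083, 0.0, -0.0, 0.033] x2 q [-0.3   0.42  1.22 -0.    1.51  1.22] dq 0.14
[0.5, 0.5, -0.084, 0.0, -0.0, 0.033] x2 q [-0.18  0.56  1.03 -0.    1.55  1.29] dq 0.19
[0.517, 0.498, -0.208, 0.0, -0.0, 0.037] x2 q [-0.08  0.74  0.79 -0.    1.61  1.34] dq 0.24
[0.0, -0.0, -0.85, 0.0, -0.0, 0.0] x2 q [-0.08  0.79  0.96 -0.    1.39  1.34] dq 0.22
[-0.119, 0.417, 0.0, 0.0, 0.0, 0.144] x2 q [-0.01  0.77  1.   -0.    1.37  1.19] dq 0.14
[-0.218, 0.367, 0.0, 0.0, 0.0, 0.167] x2 q [ 0.06  0.73  1.08 -0.    1.34  1.01] dq 0.18
[-0.301, 0.301, 0.0, 0.0, 0.0, 0.166] x2 q [ 0.12  0.67  1.18 -0.    1.3   0.82] dq 0.19
[-0.366, 0.218, 0.0, 0.0, 0.0, 0.167] x2 q [ 0.17  0.59  1.3  -0.    1.24  0.62] dq 0.20
[-0.325, 0.105, 0.0, 0.0, 0.0, 0.133] x2 q [ 0.2   0.53  1.41 -0.    1.2   0.45] dq 0.17
[-0.22, 0.032, 0.0, 0.0, 0.0, 0.087] x1 q [ 0.22  0.48  1.49 -0.    1.17  0.34] dq 0.11
[-0.181, 0.005, 0.0, 0.0, 0.0, 0.071] x1 q [ 0.23  0.44  1.55 -0.    1.15  0.24] dq 0.10
[-0.05, 0.001, 0.0, 0.0, 0.0, -0.0] x1 q [ 0.23  0.43  1.57 -0.    1.14  0.24] dq 0.02
[0.1, -0.002, 0.0, 0.0, 0.0, -0.0] x1 q [ 0.22  0.45  1.53 -0.    1.16  0.24] dq 0.03
[-0.0, 0.0, 0.85, 0.0, 0.0, -0.0] x2 q [ 0.22  0.36  1.39 -0.    1.39  0.24] dq 0.24
```

Request:
{"name": "send_rows", "arguments": {"moves": [[0.5,0.5,-0.083,0,0,0.033],[0.5,0.5,-0.083,0,0,0.033]], "claw": 0.58}}

```text
time_s: 70.58
ee_pos: [0.5806, -0.0594, 0.2893]
tool_rot: [-3.14, 0.002, 0.049]
contact_force: [0.1, -0.3, -1.1]
opening: 0.0369
grasp_force: 0.0
```

Request:
{"name": "send_rows", "arguments": {"moves": [[0.5,0.5,-0.084,0,0,0.033],[0.5,0.5,-0.084,0,0,0.033]]}}

```text
time_s: 70.82
ee_pos: [0.6408, 0.0009, 0.2788]
tool_rot: [-3.14, 0.002, 0.099]
contact_force: [-0.2, -0.1, -0.1]
opening: 0.0368
grasp_force: 0.0
```

Request:
{"name": "send_rows", "arguments": {"moves": [[0.517,0.498,-0.208,0,0,0.037],[0.517,0.498,-0.208,0,0,0.037],[0.517,0.498,-0.208,0,0,0.037],[0.517,0.498,-0.208,0,0,0.037]]}}

```text
time_s: 71.32
ee_pos: [0.7016, 0.0581, 0.2558]
tool_rot: [-3.141, 0.0, 0.152]
contact_force: [0.3, 0.0, 0.4]
opening: 0.0371
grasp_force: 0.0
```

Request:
{"name": "send_rows", "arguments": {"moves": [[0,0,-0.3,0,0,0],[0,0,-0.6,0,0,0],[0,0,-0.85,0,0,0],[0,0,-0.85,0,0,0]]}}

```text
time_s: 71.82
ee_pos: [0.7008, 0.0582, 0.1524]
tool_rot: [-3.14, 0.004, 0.152]
contact_force: [-0.2, 0.8, 0.6]
opening: 0.0371
grasp_force: 0.0
```

Request:
{"name": "send_rows", "arguments": {"moves": [[-0.03,0.14,0,0,0,0.048],[-0.07,0.28,0,0,0,0.096],[-0.119,0.417,0,0,0,0.144]]}}

```text
time_s: 72.2
ee_pos: [0.6881, 0.109, 0.1562]
tool_rot: [3.141, -0.003, 0.371]
contact_force: [0.9, -0.5, 0.3]
opening: 0.037
grasp_force: 0.3
```

Request:
{"name": "send_rows", "arguments": {"moves": [[-0.065,0.13,0,0,0,0.055],[-0.138,0.252,0,0,0,0.11],[-0.218,0.367,0,0,0,0.167]]}}

```text
time_s: 72.58
ee_pos: [0.6619, 0.1532, 0.1563]
tool_rot: [3.14, -0.003, 0.622]
contact_force: [0.3, -0.9, 0.5]
opening: 0.0371
grasp_force: 0.3
```

Request:
{"name": "send_rows", "arguments": {"moves": [[-0.094,0.108,0,0,0,0.055],[-0.194,0.208,0,0,0,0.11],[-0.301,0.301,0,0,0,0.166]]}}

```text
time_s: 72.95
ee_pos: [0.6258, 0.1893, 0.1562]
tool_rot: [3.14, -0.002, 0.871]
contact_force: [0.3, -0.9, -0.8]
opening: 0.0371
grasp_force: 0.3
```

Request:
{"name": "send_rows", "arguments": {"moves": [[-0.117,0.08,0,0,0,0.055],[-0.239,0.153,0,0,0,0.11],[-0.366,0.218,0,0,0,0.167]]}}

```text
time_s: 73.32
ee_pos: [0.5819, 0.2155, 0.1562]
tool_rot: [3.139, -0.002, 1.122]
contact_force: [1.4, 0.0, 0.3]
opening: 0.0367
grasp_force: 0.3
```

Request:
{"name": "send_rows", "arguments": {"moves": [[-0.105,0.04,0,0,0,0.044],[-0.214,0.075,0,0,0,0.088],[-0.325,0.105,0,0,0,0.133]]}}

```text
time_s: 73.7
ee_pos: [0.543, 0.228, 0.1561]
tool_rot: [3.139, -0.001, 1.321]
contact_force: [0.3, 0.0, 0.1]
opening: 0.037
grasp_force: 0.3
```

Request:
{"name": "send_rows", "arguments": {"moves": [[-0.11,0.017,0,0,0,0.043],[-0.22,0.032,0,0,0,0.087],[-0.22,0.032,0,0,0,0.087]]}}

```text
time_s: 74.08
ee_pos: [0.5165, 0.232, 0.1557]
tool_rot: [3.139, -0.001, 1.449]
contact_force: [0.3, -0.1, -0.5]
opening: 0.0372
grasp_force: 0.0
```

Request:
{"name": "send_rows", "arguments": {"moves": [[-0.06,0.002,0,0,0,0.024],[-0.12,0.004,0,0,0,0.048],[-0.181,0.005,0,0,0,0.071],[-0.181,0.005,0,0,0,0.071]]}}

```text
time_s: 74.58
ee_pos: [0.4942, 0.2328, 0.1538]
tool_rot: [-3.141, 0.0, 1.557]
contact_force: [1.2, -0.5, 0.4]
opening: 0.0371
grasp_force: 0.0
```

Request:
{"name": "send_rows", "arguments": {"moves": [[-0.015,0,0,0,0,0],[-0.03,0,0,0,0,0],[-0.05,0,0,0,0,0],[-0.05,0,0,0,0,0]]}}

```text
time_s: 75.08
ee_pos: [0.4912, 0.2328, 0.1536]
tool_rot: [3.135, -0.001, 1.556]
contact_force: [17.0, 2.2, -10.1]
opening: 0.0371
grasp_force: 8.6
```

Request:
{"name": "send_rows", "arguments": {"moves": [[0.1,0,0,0,0,0],[0.1,0,0,0,0,0]]}}

```text
time_s: 75.32
ee_pos: [0.5008, 0.2327, 0.1533]
tool_rot: [-3.14, 0.0, 1.556]
contact_force: [-0.1, -0.2, -0.6]
opening: 0.037
grasp_force: 0.0
```

Request:
{"name": "send_rows", "arguments": {"moves": [[0,0,0.4,0,0,0],[0,0,0.85,0,0,0],[0,0,0.85,0,0,0]]}}

```text
time_s: 75.7
ee_pos: [0.5013, 0.2333, 0.2594]
tool_rot: [3.136, -0.002, 1.557]
contact_force: [-0.2, 0.3, -0.0]
opening: 0.0367
grasp_force: 0.0
```

Request:
{"name": "send_rows", "arguments": {"moves": [[-0.3,0.4,0.9,0,0,0],[-0.3,0.4,0.9,0,0,0],[-0.3,0.4,0.9,0,0,0],[-0.3,0.4,0.9,0,0,0]], "claw": 1}}

```text
time_s: 76.2
ee_pos: [0.4642, 0.2807, 0.3618]
tool_rot: [-3.138, 0.001, 1.557]
contact_force: [0.4, 0.2, -1.0]
opening: 0.001
grasp_force: 0.0
```

Run:
```python
from h import *
s=env.state();print(s["time_s"],s["ee_pos"],s["contact_force"].round(1))
x=[.4995+.205*.014-.002+0,0,0]
f=wrist();save(f,"w6.png",1.5);np.savez("w6.npz",**f)
h=cv2.cvtColor(f["img"],cv2.COLOR_RGB2HSV)
y=cv2.inRange(h,(22,120,120),(35,255,255));ys,xs=np.nonzero(y);P=np.array([atz(f,u,v,.141) for u,v in zip(xs,ys)])
k=(P[:,0]>.45)&(P[:,0]<.6)&(P[:,1]<.45);P=P[k];v=cv2.fitLine(P[:,:2].astype(np.float32),cv2.DIST_HUBER,0,.001,.001).ravel();print("bar",len(P),P.min(0).round(3),P.max(0).round(3),"yaw",np.arctan2(v[0],v[1]))
r=(((h[...,0]<10)|(h[...,0]>170))&(h[...,1]>120)&(h[...,2]>80)).astype(np.uint8)
n,l,st,c=cv2.connectedComponentsWithStats(r)
for i in range(1,n):
    if st[i,4]>25:print(st[i],c[i].round(1),"z.2:",atz(f,*c[i],.2).round(3),"z.126",atz(f,*c[i],.126).round(3))
print("predicted pad px",proj(f,[.504,.365,.206]))
```

```text
76.2 [0.46417993 0.28065355 0.36181173] [ 0.4  0.2 -1. ]
bar 895 [0.493 0.147 0.141] [0.511 0.394 0.141] yaw 3.107102
[ 417    0   95   69 3432] [466.9  32.2] z.2: [0.653 0.405 0.2  ] z.126 [0.698 0.415 0.126]
[287  25  22  66 998] [295.3  59.4] z.2: [0.502 0.385 0.2  ] z.126 [0.511 0.39  0.126]
predicted pad px [297.59049193  82.54740995]
```

View pics/w6.png

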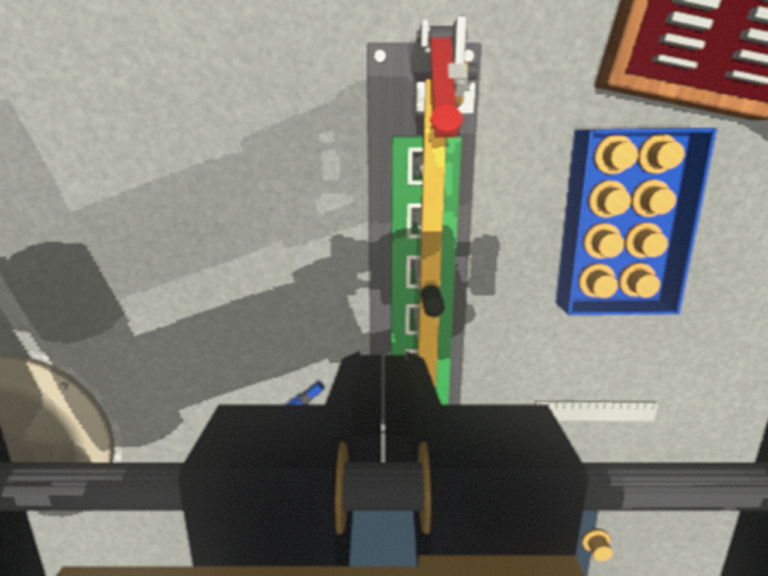

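The bar is shut against the lug, and the lever pad is at (447,118), 3 px from where I predicted it. I'll press it with closed fingers.

Run:
```python
from plan import *
from workcell import env
s=env.state();R=load()[1]
json.dump({"x":[.5022-.036+.0,.2330+.048-.0,.255+.108],"q":R.as_quat().tolist()},open("cmd.json","w"))
x,_=load();print(x,s["ee_pos"])
w=1.5568
plan([down(.504,.363,.25,w),down(.504,.362,.215,w),down(.504,.356,.19,w),down(.504,.349,.158,w),down(.504,.349,.25,w)])
```

```text
[0.4662 0.281  0.363 ] [0.46429298 0.28041977 0.36150633]
[0.315, 0.683, -0.942, 0.0, 0.0, -0.0] x3 q [ 0.44  0.52  1.16 -0.    1.46  0.45] dq 0.22
[0.0, -0.008, -0.291, 0.0, 0.0, -0.0] x1 q [ 0.43  0.54  1.22 -0.    1.38  0.45] dq 0.08
[0.0, -0.05, -0.209, 0.0, 0.0, -0.0] x1 q [ 0.43  0.55  1.27 -0.    1.32  0.44] dq 0.06
[0.0, -0.058, -0.266, 0.0, 0.0, -0.0] x1 q [ 0.42  0.57  1.32 -0.    1.24  0.43] dq 0.07
[0.0, -0.0, 0.766, 0.0, 0.0, -0.0] x2 q [ 0.42  0.5   1.19 -0.    1.45  0.43] dq 0.20
```

Request:
{"name": "send_rows", "arguments": {"moves": [[0.315,0.683,-0.5,0,0,0],[0.315,0.683,-0.942,0,0,0],[0.315,0.683,-0.942,0,0,0],[0.315,0.683,-0.942,0,0,0]]}}

```text
time_s: 76.75
ee_pos: [0.5017, 0.3622, 0.2471]
tool_rot: [-3.135, 0.003, 1.556]
contact_force: [-0.1, 0.4, 0.2]
opening: 0.0005
grasp_force: 0.0
```

Request:
{"name": "send_rows", "arguments": {"moves": [[0,-0.004,-0.15,0,0,0],[0,-0.008,-0.291,0,0,0],[0,-0.008,-0.291,0,0,0]]}}

```text
time_s: 77.12
ee_pos: [0.5022, 0.361, 0.2155]
tool_rot: [-3.14, 0.001, 1.556]
contact_force: [-0.3, -0.6, -0.1]
opening: 0.0005
grasp_force: 0.0
```

Request:
{"name": "send_rows", "arguments": {"moves": [[0,-0.025,-0.1,0,0,0],[0,-0.05,-0.209,0,0,0],[0,-0.05,-0.209,0,0,0]]}}

```text
time_s: 77.5
ee_pos: [0.5022, 0.3554, 0.1903]
tool_rot: [-3.14, 0.0, 1.556]
contact_force: [-0.8, 0.9, 0.3]
opening: 0.0007
grasp_force: 0.0
```

Request:
{"name": "send_rows", "arguments": {"moves": [[0,-0.02,-0.09,0,0,0],[0,-0.04,-0.18,0,0,0],[0,-0.058,-0.266,0,0,0],[0,-0.058,-0.266,0,0,0]]}}

```text
time_s: 78.0
ee_pos: [0.5022, 0.3491, 0.1586]
tool_rot: [-3.141, -0.001, 1.557]
contact_force: [-1.8, -0.7, 5.7]
opening: 0.0008
grasp_force: 2.4
```

Request:
{"name": "send_rows", "arguments": {"moves": [[0,0,-0.02,0,0,0],[0,0,-0.035,0,0,0],[0,0,-0.035,0,0,0]]}}

```text
time_s: 78.38
ee_pos: [0.5025, 0.349, 0.1565]
tool_rot: [3.14, -0.001, 1.557]
contact_force: [-5.6, -2.2, 17.2]
opening: 0.0004
grasp_force: 8.5
```

Request:
{"name": "send_rows", "arguments": {"moves": [[0,0,0.4,0,0,0],[0,0,0.8,0,0,0],[0,0,0.8,0,0,0]]}}

```text
time_s: 78.75
ee_pos: [0.5032, 0.3494, 0.2536]
tool_rot: [3.137, -0.003, 1.557]
contact_force: [0.2, -0.2, -1.4]
opening: 0.0003
grasp_force: 0.0
```

Request:
{"name": "send_rows", "arguments": {"moves": [[-0.3,-0.6,0.9,0,0,0],[-0.3,-0.6,0.9,0,0,0],[-0.3,-0.6,0.9,0,0,0],[-0.3,-0.6,0.9,0,0,0]]}}

```text
time_s: 79.25
ee_pos: [0.4663, 0.2769, 0.357]
tool_rot: [-3.139, 0.001, 1.556]
contact_force: [0.4, 0.7, 0.1]
opening: 0.0001
grasp_force: 0.0
```

Run:
```python
from h import *
s=env.state();print(s["time_s"],s["ee_pos"],s["contact_force"].round(1))
f=wrist();h=cv2.cvtColor(f["img"],cv2.COLOR_RGB2HSV)
print("pad down px",proj(f,[.504,.347,.159]),"pad up px",proj(f,[.504,.365,.206]))
g=env.grab_frame("scene");a=cv2.cvtColor(g["img"],cv2.COLOR_RGB2BGR)[120:250,240:400];b=cv2.cvtColor(f["img"],cv2.COLOR_RGB2BGR)[0:200,210:420]
a=cv2.resize(a,(400,325),interpolation=cv2.INTER_CUBIC);b=cv2.resize(b,(341,325),interpolation=cv2.INTER_CUBIC)
cv2.imwrite("pics/c7.png",np.hstack([a,b]))
```

```text
79.25 [0.46625938 0.27688613 0.35703263] [0.4 0.7 0.1]
pad down px [289.90386745  97.23668613] pad up px [295.80050651  78.18271941]
```

View pics/c7.png

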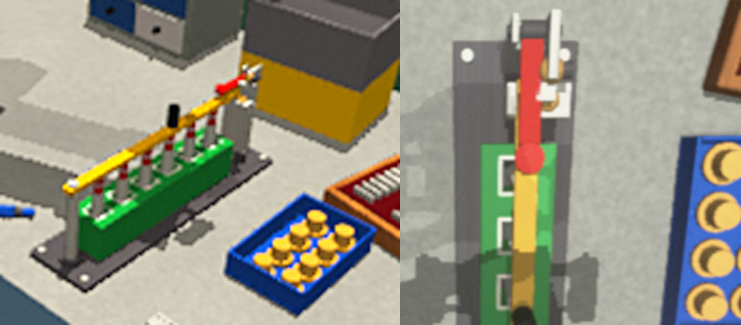

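The lever pad is now at wrist px (290,97), matching its predicted down position. The bar is shut over all six gauges, so I'll hand the job in.

```bash
python3 -c "
from workcell import env
print(env.sign_off())"
```

```text
the job is handed in; nothing more can be done
None
```

I handed the job in at about 79 s simulated time, with no verdict returned: all five bench gauges stand red end up in pockets 0, 1, 2, 4 and 5, the stored one is untouched in pocket 3, the keeper bar is shut on its stop, and the lock lever is down.

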